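# Set a porcelain plaque: burnish the teeth of its brass bezel down, all round

## Robot

A 6-joint arm with a two-finger parallel gripper is mounted at the origin on a cart in front of the work surface, level with it; the furniture and walls round the work are solid. World frame = base frame: x ahead of the robot, y to its left, z up, the work surface at z = 0. Lengths are in m, angles in degrees, forces in N, time in s.
With the tool pointing down it reaches from about 0.3 to 0.85 m from the base axis. Payload 4.2 kg.
Tool frame: the origin (TCP) lies at the very end of the fingers, on their centre line; the grasp point (between the pads) lies arm.grasp_offset behind it (arm.grasp_offset is the distance from the TCP to the grasp point, in m); z points along the fingers, y is the direction in which the jaws open and shut (so a half turn about z gives the same grasp; the last joint's range is limited). The gripper opens to 91 mm and grips with 3 to 60 N. Pads are 32 mm wide; open, the fingers measure 118 mm over their backs; the gripper's body (76 mm by 178 mm) begins 60 mm behind the grasp point.
Start: joints at [62.624, 18.312, 89.639, -0, 72.044, -1.146], TCP at [0.254, 0.516, 0.191] pointing down, gripper open.
Joint ranges: [-177.97, 177.97], [-48.28, 115.42], [12.27, 149.76], [-77.06, 257.06], [2.81, 150.46], [-146.56, 146.56]. Speed limits (degrees/s): [147.25, 147.25, 180, 180, 180, 180].

## Interface

Orientations are given as a 3x3 rotation matrix whose columns are the frame's x, y, z axes.
In Python, from station import monitor, imaging, workorder, arm gives the robot as it stands.
- The arm moves only by the tool step_arm, never from a script. Its argument "motion" is one flat list of numbers, 5 for each row, row after row: the closure, from 0 (fully open) to 1 (shut), then the shift along the tool's x, y, z in m, then the turn about the tool's z in degrees. A call has exactly 10 rows; each row is the pose to reach, as a shift and turn from the pose commanded when the call began, along the tool's axes at that moment; what a row does not reach only later rows make up. A row lasts 1/12 s, in which the tool goes at most 41.7 mm and 7.16 degrees, less where a joint would pass 70% of its speed; a pose out of reach is approached as far as the arm can. A call with a gripper value outside its range is refused whole. The fingers move at their own pace and stop on an object; "force" is the grip in N (left out, the last holds). Time passes only in rows, so rows that repeat a pose let the fingers close, or fill a call up. It gives the time, the measured TCP pose, the force and the opening at its end, in the units of the state.
- monitor.state(): the state, without advancing time (a new reading comes with each control period).
- imaging.read_camera(name): name is "side" or "top" or "wrist"; returns a dict with "color" (400x640x3 uint8, red, green, blue), "z_map" (400x640 float32, m along the optical axis (not along the pixel's ray), 0 where there is no reading), "vertical_fov" (degrees; the focal length in pixels is half the picture's height over the tangent of half this angle, whatever the lens; pixels are square), "cx", "cy" (the principal point, pixels), "distortion" ([k1, k2, p1, p2, k3] as OpenCV has them; the pictures are not rectified), "rvec" (rotation vector, rad) and "tvec" (3), from world to camera coordinates, as OpenCV has them. Camera axes: x right, y down, z forward; pixel columns grow to the right and rows downward; lengths in m; the calibration is good to about 2 mm. A picture is of the moment at which its call begins.
- workorder.job_done(): hands the job in, once; it reports no verdict.
The state is a dict: "time": time; "q": joint angles; "qd": joint speeds; "joint_efforts": joint torques, N m; "tool_pos": TCP position; "orientation": TCP orientation; "wrist_force": force on the tool from outside, world axes, zero at the start; "torque": the same for the moment, N m; "gripper_width": opening from 0.0 (shut) to 1.0 (fully open).
Only numpy, scipy, OpenCV 4.12 (cv2) and the standard library are available. Lean on these libraries where they do the work, as an engineer would, in place of code of your own. Each camera call takes 0.05 s, during which the arm holds its last target.

## Task

Take the ball burnisher from its stand and run its steel ball round the mouth of the brass cup on the wooden block, in light, steady sliding contact, until every tooth of the ring is bent down fully home over the porcelain plaque; then put the burnisher back upright in its stand. Press gently (about 6 N) so that the porcelain does not crack, touch the block and cup with nothing but the burnisher, and leave the other things where they are.

Things in the scene. Friction and masses are not known exactly. Their poses are not given: they have to be found in the camera images.
- setting_block: Fixed round wooden block, 124 mm across, 28 mm high, with a black rubber pad (100 mm across, its top 34 mm above the table) and four short steel pins. On its axis, between the pins, a round brass cup 76 mm across sits on the pad, a white porcelain plaque in it, a ring of 12 brass teeth round its mouth. Origin on the axis at the table, z up. The porcelain cracks above 15 N.
- ring_nominal (a point): Point on the block's axis 48 mm above the table: centre of the ring of tooth roots if the cup sat truly; z up. It is fixed to the block: the cup was pushed into the pad by hand and stands up to 5 mm higher or lower and leans 0.03 to 0.06 rad some way, which no pose shows (the ring is 1 to 2 mm higher at one side, lower at the other). The pad gives about 1 mm for each 10 N.
- burnisher: Loose ball burnisher, 98 mm long, about 0.16 kg: polished steel ball 24 mm across at the bottom, thin neck, brass collar 40 mm across (its underside 34 mm, its top 41 mm above the bottom of the ball), dark wooden handle of 18 x 18 mm square section from 41 to 96 mm. Origin at the bottom of the ball, z up the handle, x and y square to the handle's flat sides.
- burnisher_handle (a point): Centre of the burnisher's square handle, on its axis, 68 mm above the bottom of the ball; x and y square to the flat sides, z up the handle.
- burnisher_ball (a point): Centre of the burnisher's steel ball (radius 12 mm).
- tool_stand: Fixed light wooden stand, 64 x 64 mm and 40 mm high, with a 30 mm hole straight down through its middle. The burnisher hangs upright in the hole: its collar rests on the stand's top and the bottom of the ball is 6 mm above the table. Origin at the middle of its underside.
- stand_hole (a point): Middle of the hole's mouth in the stand's top, 40 mm above the table.
- eraser: Loose eraser, 19 x 44 x 11 mm, lying between the block and the stand; origin under its middle. Bystander.
- tooth_0 (a joint): Bend (rad) of tooth 0 of the ring, at 0 degrees about the block's z from its x axis: 0 standing (0.6 rad above the rim's level, leaning inward), 0.6 lying level, fully home. Each tooth is hinged at the rim, 36 mm from the axis, 17 mm wide, 8 mm long, 1.6 mm thick; pressed 5 mm from its root it yields at about 3 N and stays where it is left; home, its end is 28 mm from the axis.
- tooth_1 (a joint): Bend (rad) of tooth 1 of the ring, at 30 degrees about the block's z from its x axis: 0 standing (0.6 rad above the rim's level, leaning inward), 0.6 lying level, fully home.
- tooth_2 (a joint): Bend (rad) of tooth 2 of the ring, at 60 degrees about the block's z from its x axis: 0 standing (0.6 rad above the rim's level, leaning inward), 0.6 lying level, fully home.
- tooth_3 (a joint): Bend (rad) of tooth 3 of the ring, at 90 degrees about the block's z from its x axis: 0 standing (0.6 rad above the rim's level, leaning inward), 0.6 lying level, fully home.
- tooth_4 (a joint): Bend (rad) of tooth 4 of the ring, at 120 degrees about the block's z from its x axis: 0 standing (0.6 rad above the rim's level, leaning inward), 0.6 lying level, fully home.
- tooth_5 (a joint): Bend (rad) of tooth 5 of the ring, at 150 degrees about the block's z from its x axis: 0 standing (0.6 rad above the rim's level, leaning inward), 0.6 lying level, fully home.
- tooth_6 (a joint): Bend (rad) of tooth 6 of the ring, at 180 degrees about the block's z from its x axis: 0 standing (0.6 rad above the rim's level, leaning inward), 0.6 lying level, fully home.
- tooth_7 (a joint): Bend (rad) of tooth 7 of the ring, at 210 degrees about the block's z from its x axis: 0 standing (0.6 rad above the rim's level, leaning inward), 0.6 lying level, fully home.
- tooth_8 (a joint): Bend (rad) of tooth 8 of the ring, at 240 degrees about the block's z from its x axis: 0 standing (0.6 rad above the rim's level, leaning inward), 0.6 lying level, fully home.
- tooth_9 (a joint): Bend (rad) of tooth 9 of the ring, at 270 degrees about the block's z from its x axis: 0 standing (0.6 rad above the rim's level, leaning inward), 0.6 lying level, fully home.
- tooth_10 (a joint): Bend (rad) of tooth 10 of the ring, at 300 degrees about the block's z from its x axis: 0 standing (0.6 rad above the rim's level, leaning inward), 0.6 lying level, fully home.
- tooth_11 (a joint): Bend (rad) of tooth 11 of the ring, at 330 degrees about the block's z from its x axis: 0 standing (0.6 rad above the rim's level, leaning inward), 0.6 lying level, fully home.
Not all that is in view belongs to the job. What is shaped like the burnisher but green is not meant.

How it is judged:
By the outcome, as a careful person would: the job done as asked, in the order asked, and still so for the second after the job is handed in, with the robot touching nothing.
It also fails if it takes over 72 s, if anything falls off the work surface, if the arm or the gripper's body presses on something with over 40 N, if the wrist force passes 120 N, or if a joint passes its speed limit or range.

## Working session

There is one attempt and no reset: what is moved stays moved. The work goes in short steps, Python scripts to look and compute and a tool call to move; the robot and the scene stay as the last step left them, time stands still between calls to the robot, and variables do not carry over. Pictures are saved under pics/ and viewed, and the job is handed in when it is done.

Besides the shell and the picture viewer there is one more tool, called after "Request:" as name(argument=value, ...) on one line, values as JSON. step_arm: Moves the arm, as the interface text tells. Its arguments: {"type":"object","properties":{"motion":{"type":"array"},"force":{"type":"number"}},"required":["motion"]}

```bash
ls -la; mkdir -p pics
python3 - <<'E'
from station import monitor, imaging, workorder, arm
import cv2
print(monitor.state()); print(arm.grasp_offset)
for n in ["side","top","wrist"]:
    d=imaging.read_camera(n)
    cv2.imwrite(f"pics/{n}0.png",d["color"][:,:,::-1])
    print(n,{k:v for k,v in d.items() if k not in("color","z_map")})
E
```

```text
total 12
drwxr-xr-x  3 agent agent 4096 Dec  7 03:59 .
drwxr-xr-x 23 root  root  4096 Dec  7 03:59 ..
drwxr-xr-x  2 agent agent 4096 Dec  7 03:59 pics
{'time': 0.0, 'q': array([ 6.26248305e+01,  1.83514256e+01,  8.97064185e+01,  1.50513611e-03,
        7.20442946e+01, -1.14569017e+00]), 'qd': array([-0.10512467, -0.00459888,  0.01605256,  0.06658572, -0.08263294,
       -0.08102761]), 'joint_efforts': array([-1.20616984e-03, -4.12468243e+01, -2.31966448e+01,  7.23495358e-02,
        4.59504244e-02, -1.34742995e-04]), 'tool_pos': array([0.25386712, 0.51530882, 0.1897224 ]), 'orientation': array([[-8.97027476e-01,  4.41973979e-01, -8.41883136e-04],
       [ 4.41974776e-01,  8.97026102e-01, -1.57153319e-03],
       [ 6.06143722e-05, -1.78179956e-03, -9.99998411e-01]]), 'wrist_force': array([-0.13310953,  0.79108015, -0.64996425]), 'torque': array([ 0.01748092,  0.03449108, -0.0063984 ]), 'gripper_width': 1.0042539351395858}
0.0188
side {'vertical_fov': 44.197693934917645, 'cx': 307.8946396235448, 'cy': 201.96378572159142, 'distortion': array([0.03510299, 0.        , 0.        , 0.        , 0.        ]), 'rvec': array([ 1.98522615, -0.62012641,  0.35321144]), 'tvec': array([-0.43214655,  0.21090361,  0.72775409])}
top {'vertical_fov': 45.234025118010834, 'cx': 323.8960242636402, 'cy': 203.32434209548057, 'distortion': array([-0.00446822,  0.        ,  0.        ,  0.        ,  0.        ]), 'rvec': array([ 2.21169077, -2.15276737,  0.08784011]), 'tvec': array([-0.01633263,  0.51012594,  0.94665306])}
wrist {'vertical_fov': 70.94248953840648, 'cx': 316.87481555156836, 'cy': 196.28849959006828, 'distortion': array([-0.04502929,  0.        ,  0.        ,  0.        ,  0.        ]), 'rvec': array([-2.44824622, -1.52129654, -0.22345398]), 'tvec': array([-0.57465912, -0.03150446,  0.39194968])}
```

View pics/top0.png

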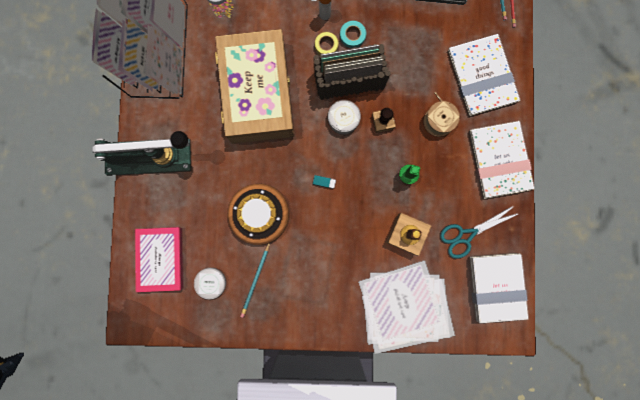

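View pics/side0.png

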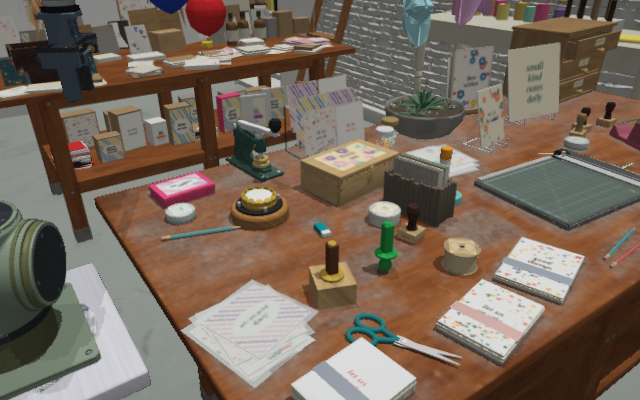

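View pics/wrist0.png

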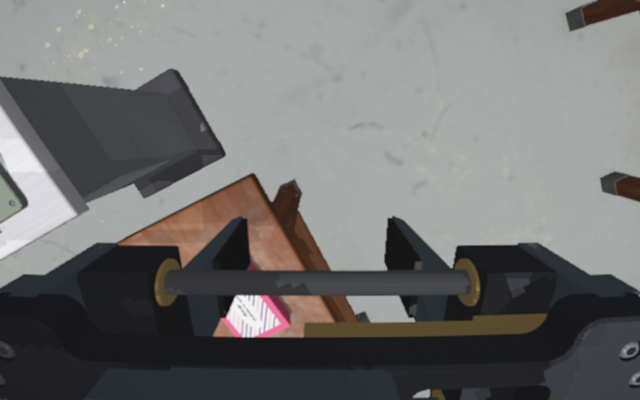

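Top view: the burnisher stands in its light wooden stand at about (411,234), and the cup and block are at (257,214). Things that could be taken for the burnisher:
- The green one at (409,174), ruled out by colour.
- The dark-handled stamp on a wood block at (384,120), which has no brass collar or stand with a hole.
- The press at (175,145).

The brass collar, dark handle and stand at (411,234) match the description. I'll check that in a close crop.

```bash
cat > h.py <<'E'
import numpy as np, cv2
from station import monitor, imaging, workorder, arm
def cam(n):
    d=imaging.read_camera(n)
    f=200/np.tan(np.radians(d["vertical_fov"]/2))
    d["K"]=np.array([[f,0,d["cx"]],[0,f,d["cy"]],[0,0,1.]])
    d["R"]=cv2.Rodrigues(d["rvec"])[0]; d["C"]=-d["R"].T@d["tvec"]
    return d
def rays(d,px):
    u=cv2.undistortPoints(np.asarray(px,float).reshape(-1,1,2),d["K"],np.asarray(d["distortion"]))[:,0]
    return np.c_[u,np.ones(len(u))]@d["R"]
def onplane(d,px,z):
    r=rays(d,px); s=(z-d["C"][2])/r[:,2]
    return d["C"]+r*s[:,None]
def proj(d,P):
    return cv2.projectPoints(np.asarray(P,float).reshape(-1,1,3),d["rvec"],d["tvec"],d["K"],np.asarray(d["distortion"]))[0][:,0]
def cloud(d):
    v,u=np.mgrid[0:400,0:640]; px=np.c_[u.ravel(),v.ravel()]
    P=d["C"]+rays(d,px)*d["z_map"].ravel()[:,None]
    P[d["z_map"].ravel()==0]=np.nan
    return P.reshape(400,640,3)
E
python3 - <<'E'
from h import *
t=cam("top"); s=cam("side")
a=cv2.resize(t["color"][200:270,370:450],None,fx=5,fy=5,interpolation=2)
b=cv2.resize(t["color"][175:255,217:297],None,fx=5,fy=5,interpolation=2)
c=cv2.resize(s["color"][230:315,290:370],None,fx=5,fy=5,interpolation=2)
e=cv2.resize(s["color"][180:235,220:300],None,fx=5,fy=5,interpolation=2)
im=np.zeros((800,800,3),np.uint8)
im[:350,:400]=a; im[:400,400:]=b; im[350:775,:400]=c; im[400:675,400:]=e
cv2.imwrite("pics/crop1.png",im[:600,:,::-1])
# clouds
for n,d in (("top",t),("side",s)):
    P=cloud(d)
    def reg(m,name):
        Q=P[m]; print(n,name,len(Q),Q.mean(0).round(4),(Q.max(0)-Q.min(0)).round(4))
    x,y,z=P[...,0],P[...,1],P[...,2]
    p0=onplane(t,[[411,234]],.05)[0]; p1=onplane(t,[[257,214]],.03)[0]
    near=np.hypot(x-p0[0],y-p0[1])<.06; nb=np.hypot(x-p1[0],y-p1[1])<.08
    reg(near&(abs(z-.04)<.0035),"standtop"); reg(near&(z>.06),"handle"); reg(near&(abs(z-.047)<.002),"collar")
    reg(nb&(abs(z-.028)<.003),"block28"); reg(nb&(z>.038),"cup")
    print(P[near&(z>.06)][:,2].max())
print(p0,p1)
E
```

```text
top standtop 671 [ 0.4533 -0.1701  0.0391] [0.0797 0.0807 0.0069]
top handle 133 [ 0.4519 -0.1696  0.094 ] [0.019  0.0196 0.0472]
top collar 74 [ 0.4506 -0.1683  0.0461] [0.037  0.0315 0.0033]
top block28 757 [0.4855 0.1285 0.0275] [0.1203 0.1199 0.006 ]
top cup 1228 [0.4855 0.1298 0.051 ] [0.0892 0.0915 0.0214]
0.10722446358461046
side standtop 703 [ 0.4475 -0.18    0.0388] [0.0831 0.0821 0.007 ]
side handle 357 [ 0.4469 -0.1787  0.0847] [0.0205 0.0213 0.0448]
side collar 84 [ 0.4456 -0.1798  0.0462] [0.0313 0.0306 0.0039]
side block28 355 [0.4681 0.1002 0.0277] [0.1175 0.1117 0.0058]
side cup 697 [0.4797 0.1202 0.0499] [0.0893 0.0823 0.0206]
0.10486652185571071
[ 0.45286118 -0.17328109  0.05      ] [0.48470191 0.12986257 0.03      ]
```

View pics/crop1.png

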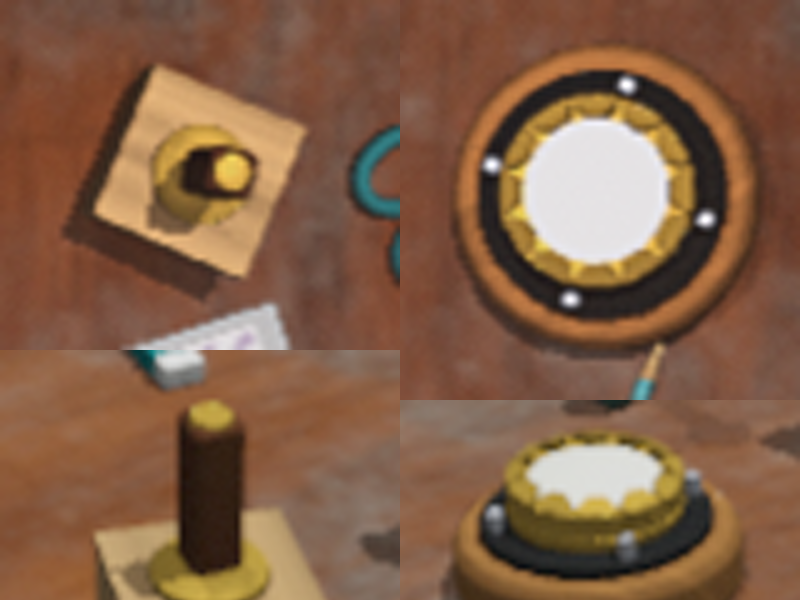

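Run:
```python
from h import *
w=cam("wrist"); st=monitor.state(); R=st["orientation"]; p=st["tool_pos"]
print("cam in tool", R.T@(w["C"]-p), "\naxes in tool (cols x,y,z)\n", (R.T@w["R"].T).round(3))
print(proj(w,[p, p-R[:,2]*.0188, p+R[:,2]*.05,p+R[:,2]*.15]), "f",w["K"][0,0])
print(p,st["wrist_force"],st["time"])
# stand corners in top
t=cam("top")
c=t["color"]; hsv=cv2.cvtColor(c,cv2.COLOR_RGB2HSV)
P=cloud(t); x,y,z=np.moveaxis(P,-1,0)
m=((abs(z-.04)<.005)&(np.hypot(x-.4525,y+.170)<.05)).astype(np.uint8)
m=cv2.morphologyEx(m,cv2.MORPH_CLOSE,np.ones((15,15)))
px=np.argwhere(m)[:,::-1]
W=onplane(t,px,.04)[:,:2].astype(np.float32); r=cv2.minAreaRect(W*1000); print("stand",r)
# block disc
m=((z>.02)&(z<.034)&(np.hypot(x-.485,y-.13)<.08)).astype(np.uint8)
W=onplane(t,np.argwhere(m)[:,::-1],.028)[:,:2].astype(np.float32)
print("block",cv2.minEnclosingCircle(W*1000))
hs=hsv[...,2].astype(int)
mp=((np.hypot(x-.485,y-.13)<.033)&(hsv[...,1]<40)&(hs>180))
Q=P[mp]; A=np.c_[Q[:,:2]-[.485,.13],np.ones(len(Q))]; s,res,_,_=np.linalg.lstsq(A,Q[:,2],rcond=None); print("porc plane",s,len(Q),np.std(A@s-Q[:,2]))
# pins
mm=(hsv[...,1]<50)&(hs>150)&(np.hypot(x-.485,y-.13)<.052)&(np.hypot(x-.485,y-.13)>.04)
n,l,stt,ce=cv2.connectedComponentsWithStats(mm.astype(np.uint8)); print(ce[1:],stt[1:,4], onplane(t,ce[1:],.045).round(4), [P[l==i].mean(0).round(4) for i in range(1,n)])
```

```text
cam in tool [ 0.08278031  0.00052733 -0.19338847] 
axes in tool (cols x,y,z)
 [[-0.001 -0.957 -0.29 ]
 [ 1.    -0.001 -0.001]
 [ 0.    -0.29   0.957]]
[[316.38986011 227.32176398]
 [316.33616345 238.22959012]
 [316.49637131 205.71253407]
 [316.62298949 180.07063945]] f 280.687525532022
[0.25404536 0.51567493 0.19029215] [-0.16403186 -0.16291332  0.15657056] 0.3
stand ((453.1337585449219, -171.26039123535156), (64.3604736328125, 63.92985534667969), 68.22139739990234)
block ((485.53961181640625, 129.65762329101562), 61.124637603759766)
porc plane [-0.03011165  0.03205057  0.05074568] 638 0.0017827886862938286
[[262.  191.5]
 [235.  207.5]
 [277.8 218.4]
 [250.8 234.4]] [6 6 5 5] [[0.5284 0.1197 0.045 ]
 [0.4955 0.1714 0.045 ]
 [0.4764 0.0868 0.045 ]
 [0.4438 0.1384 0.045 ]] [array([0.5287, 0.12  , 0.042 ]), array([0.4957, 0.1719, 0.0422]), array([0.4766, 0.0873, 0.0402]), array([0.4438, 0.1389, 0.0418])]
```

The crop confirms it: brass collar, dark square handle, in the light wooden stand. Stand centre is (0.453, -0.171) and it measures 64×64 as given. Block centre is (0.4855, 0.1297), with the pins in agreement. Next I move towards the cup for a close look.

Request:
step_arm(motion=[0,-0.017,-0.011,0,0,0,-0.05,-0.032,0,0,0,-0.084,-0.054,0,0,0,-0.118,-0.076,0,0,0,-0.152,-0.098,0,0,0,-0.186,-0.12,0,0,0,-0.22,-0.142,0,0,0,-0.254,-0.164,0,0,0,-0.28,-0.181,0,0,0,-0.29,-0.187,0,0])

```text
time: 1.18
tool_pos: [0.4332, 0.2166, 0.1907]
orientation: [[-0.895, 0.445, 0.001], [0.445, 0.895, -0.001], [-0.001, -0.001, -1.0]]
wrist_force: [0.0, -1.2, -0.1]
gripper_width: 0.995
```

Run:
```python
from h import *
w=cam("wrist"); cv2.imwrite("pics/w1.png",w["color"][:,:,::-1]); print(proj(w,[[.4855,.1297,.05]]), monitor.state()["tool_pos"])
P=cloud(w);c=np.array([.4855,.1297]); hsv=cv2.cvtColor(w["color"],cv2.COLOR_RGB2HSV)
r=np.hypot(P[...,0]-c[0],P[...,1]-c[1])
m=(r<.03)&(hsv[...,1]<40)&(hsv[...,2]>150); Q=P[m]
print(len(Q), Q.mean(0) if len(Q) else 0)
if len(Q)>20:
    A=np.c_[Q[:,:2]-c,np.ones(len(Q))]; s=np.linalg.lstsq(A,Q[:,2],rcond=None)[0]; print(s,np.std(A@s-Q[:,2]))
```

```text
[[275.28401052 244.86859085]] [0.4334948  0.21671576 0.19066205]
1284 [0.48553206 0.12899393 0.05149123]
[-0.02301455  0.03510637  0.05151675] 0.0012535909977913777
```

View pics/w1.png

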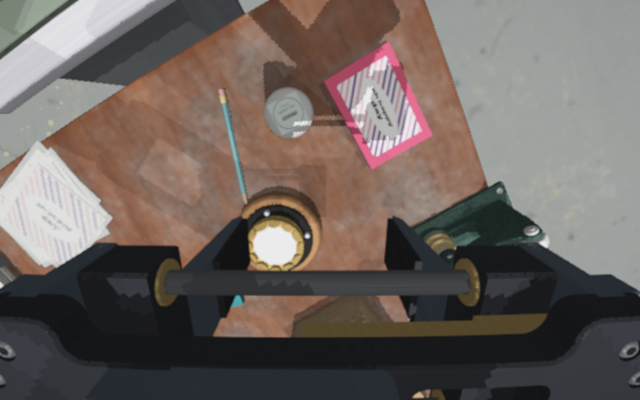

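The cup is at (275,245) in the wrist view. Its lean is about 0.042 rad, gradient roughly (-0.025, +0.034), with the plaque at about 51 mm; both cameras agree. On to the stand.

Request:
step_arm(motion=[0,-0.01,-0.017,0,0,0,-0.029,-0.052,0,0,0,-0.049,-0.087,0,0,0,-0.069,-0.122,0,0,0,-0.089,-0.158,0,0,0,-0.109,-0.194,0,0,0,-0.129,-0.229,0,0,0,-0.149,-0.265,0,0,0,-0.166,-0.295,0,0,0,-0.175,-0.312,0,0])

```text
time: 2.07
tool_pos: [0.4512, -0.1395, 0.1906]
orientation: [[-0.896, 0.443, 0.001], [0.443, 0.896, -0.001], [-0.001, -0.0, -1.0]]
wrist_force: [1.3, -0.1, -0.1]
gripper_width: 0.999
```

Run:
```python
from h import *
w=cam("wrist"); cv2.imwrite("pics/w2.png",w["color"][:,:,::-1]); print(proj(w,[[.453,-.171,.102],[.453,-.171,.047]]), monitor.state()["tool_pos"])
```

```text
[[290.72498849 207.78036022]
 [294.64478268 193.26922478]] [ 0.4515072  -0.14143444  0.19053149]
```

View pics/w2.png

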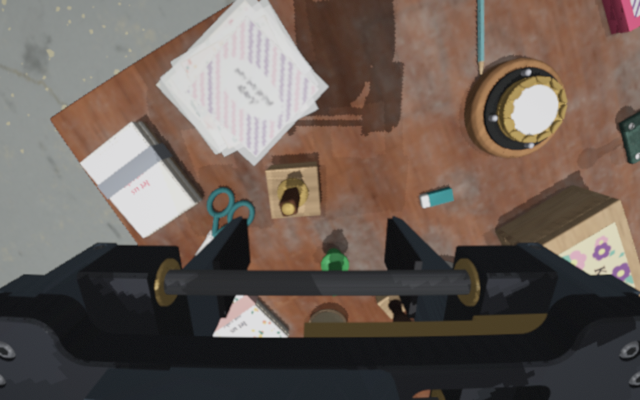

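The wrist view shows the stand at (293,190), nearly square to the tool, with the handle top at (289,207). I'll crop to find the handle's yaw.

Run:
```python
from h import *
w=cam("wrist"); s=cam("side")
a=cv2.resize(w["color"][150:230,250:330],None,fx=7,fy=7,interpolation=2)
b=cv2.resize(s["color"][230:310,300:360],None,fx=7,fy=7,interpolation=2)[:,:240*7//7]
cv2.imwrite("pics/crop2.png",np.hstack([a,b])[:,:800,::-1])
st=monitor.state(); R=st["orientation"]; p=st["tool_pos"]
for n,d in (("wrist",w),("side",s)):
    P=cloud(d); x,y,z=np.moveaxis(P,-1,0)
    m=(np.hypot(x-.453,y+.171)<.03)&(z>.055)&(z<.11); Q=P[m]; print(n,len(Q),Q.mean(0))
    # top cap
    hsv=cv2.cvtColor(d["color"],cv2.COLOR_RGB2HSV)
    cap=m&(z>.094); print("cap",P[cap].mean(0),cap.sum(), onplane(d,[np.argwhere(cap)[:,::-1].mean(0)],.102))
    # side faces: print horizontal positions z-binned
    for zz in (.06,.07,.08,.09):
        k=m&(abs(z-zz)<.005); q=P[k]; print(zz,k.sum(),q.mean(0).round(4) if k.sum() else "")
    np.save(f"pics/{n}_h.npy",Q)
```

```text
wrist 459 [ 0.44929924 -0.17217111  0.09117031]
cap [ 0.45085815 -0.17365087  0.10128407] 277 [[ 0.45066283 -0.17347087  0.102     ]]
0.06 40 [ 0.4463 -0.1701  0.0602]
0.07 45 [ 0.4475 -0.1698  0.0699]
0.08 48 [ 0.4462 -0.1702  0.0802]
0.09 53 [ 0.4474 -0.1696  0.09  ]
side 391 [ 0.44679205 -0.17876551  0.08229075]
cap [ 0.44827191 -0.17689815  0.10011782] 113 [[ 0.44652278 -0.17923192  0.102     ]]
0.06 70 [ 0.4456 -0.1796  0.0602]
0.07 71 [ 0.4461 -0.1796  0.0704]
0.08 67 [ 0.4463 -0.1794  0.0803]
0.09 79 [ 0.4469 -0.1793  0.0902]
```

View pics/crop2.png

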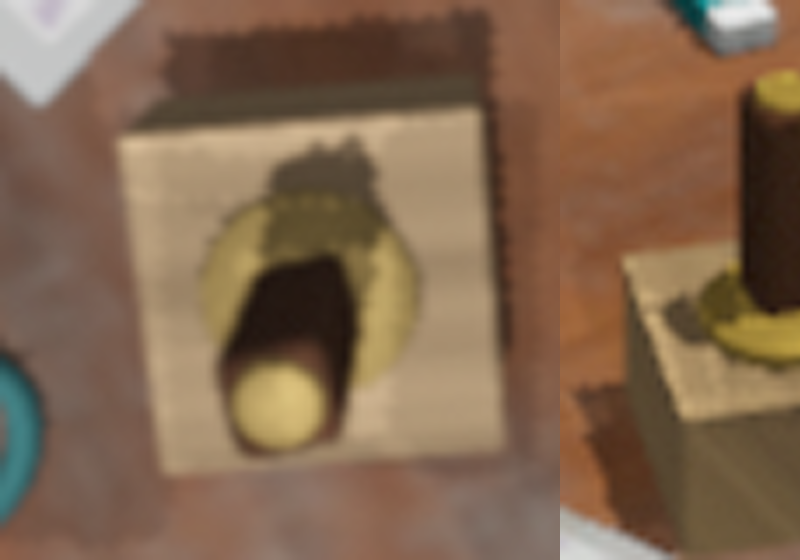

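Run:
```python
import numpy as np
from h import *
st=monitor.state(); R=st["orientation"]
for n in ("wrist","side"):
    Q=np.load(f"pics/{n}_h.npy"); Q=Q[(Q[:,2]>.055)&(Q[:,2]<.093)]
    # two-face split: search orthogonal directions minimizing distance to nearest of 2 faces via RANSAC-like histogram
    best=[]
    for a in np.arange(0,90,1.):
        c,s=np.cos(np.radians(a)),np.sin(np.radians(a))
        u=Q[:,0]*c+Q[:,1]*s; v=-Q[:,0]*s+Q[:,1]*c
        best.append((np.mean([0]) ,a, np.std(u),np.std(v)))
    b=np.array(best)
    i=b[:,2].argmin(); j=b[:,3].argmin(); print(n,len(Q),"min std u",b[i,1:3],"min std v",b[j,[1,3]])
    print("rect",cv2.minAreaRect((Q[:,:2]*1000).astype(np.float32)))
    im=np.full((400,400,3),255,np.uint8)
    for q in Q: cv2.circle(im,(int(200-(q[1]+.172)*8000),int(200-(q[0]-.449)*8000)),2,(0,0,0),-1)
    cv2.imwrite(f"pics/sc_{n}.png",im)
print("tool x yaw",np.degrees(np.arctan2(R[1,0],R[0,0])))
a=cv2.imread("pics/sc_wrist.png");b=cv2.imread("pics/sc_side.png");cv2.imwrite("pics/sc.png",np.hstack([a,b]))
```

```text
wrist 175 min std u [8.90000000e+01 4.85765443e-03] min std v [4.30000000e+01 2.99688977e-03]
rect ((448.5982360839844, -169.9531707763672), (22.34251594543457, 10.729750633239746), 35.60151672363281)
side 270 min std u [4.80000000e+01 3.22585051e-03] min std v [0.         0.00474273]
rect ((446.88226318359375, -178.7351531982422), (14.281618118286133, 21.141010284423828), 47.29322052001953)
tool x yaw 153.65389230383644
```

View pics/sc.png

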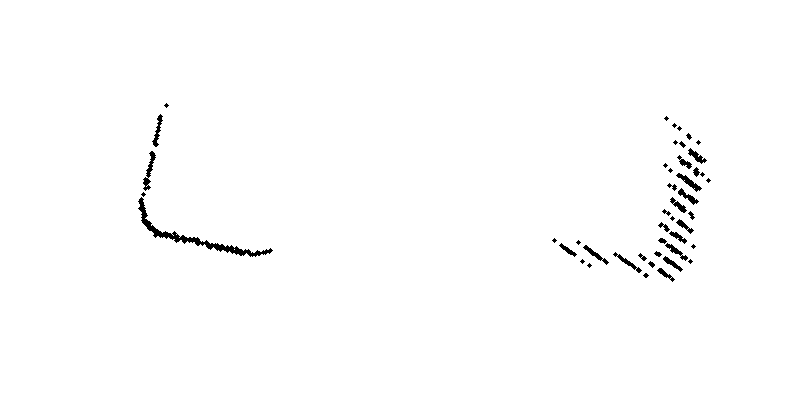

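The depth scatter shows two square faces. The handle's axes lie at about -11.7° and 78.3° world, centred near (0.451, -0.174). I'll line up above it.

Request:
step_arm(motion=[0,-0.003,-0.006,0.005,-4,0,-0.007,-0.015,0.015,-8,0,-0.011,-0.023,0.03,-12,0,-0.0142,-0.0295,0.045,-14.5,0,-0.0142,-0.0295,0.06,-14.5,0,-0.0142,-0.0295,0.067,-14.5,0,-0.0142,-0.0295,0.07,-14.5,0,-0.0142,-0.0295,0.07,-14.5,0,-0.0142,-0.0295,0.07,-14.5,0,-0.0142,-0.0295,0.07,-14.5])

```text
time: 3.05
tool_pos: [0.4512, -0.1698, 0.1214]
orientation: [[-0.979, 0.203, 0.002], [0.203, 0.979, -0.0], [-0.002, -0.0, -1.0]]
wrist_force: [0.0, -1.0, -0.4]
gripper_width: 1.001
```

Run:
```python
from h import *
w=cam("wrist"); 
cv2.imwrite("pics/w3.png",cv2.resize(w["color"][150:290,210:430],None,fx=3.6,fy=3.6,interpolation=2)[:,:,::-1])
st=monitor.state(); R=st["orientation"]; p=st["tool_pos"]; print(p,R.round(4),st["wrist_force"])
P=cloud(w); x,y,z=np.moveaxis(P,-1,0)
m=(np.hypot(x-.451,y+.174)<.02)&(z>.055)&(z<.11); Q=P[m]; T=(Q-p)@R
print(len(Q)); cap=m&(z>.098); print("cap tool",((P[cap]-p)@R).mean(0), P[cap].mean(0))
k=Q[:,2]<.092
T=T[k]; print(len(T))
im=np.full((400,400,3),255,np.uint8)
for q in T: cv2.circle(im,(int(200+q[1]*8000),int(200-q[0]*8000)),2,(0,0,0),-1)
cv2.imwrite("pics/sc3.png",im)
```

```text
[ 0.45108803 -0.16990298  0.12138539] [[-9.792e-01  2.029e-01  1.700e-03]
 [ 2.029e-01  9.792e-01 -5.000e-04]
 [-1.800e-03 -1.000e-04 -1.000e+00]] [-0.02961004 -0.30025614  0.5103744 ]
721
cap tool [-0.00079092 -0.00441078  0.01965198] [ 0.45100101 -0.17439162  0.10173531]
236
```

View pics/w3.png

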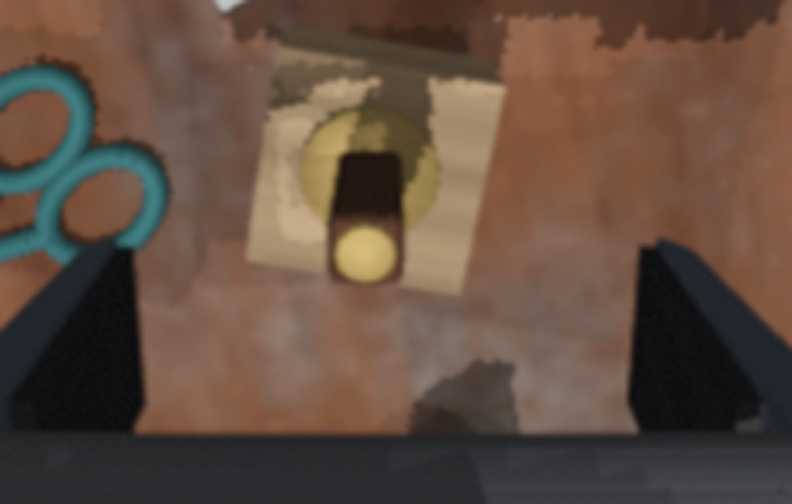

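View pics/sc3.png

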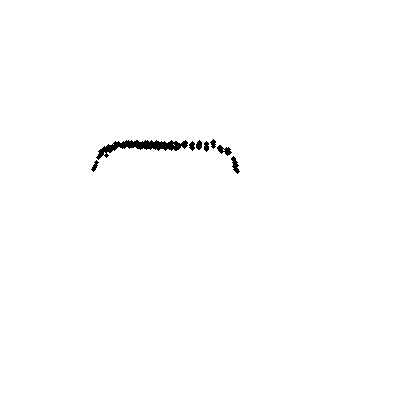

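The handle is square to the tool and off by (-1.5, -4.4) mm in tool x and y. I'll descend and then grip.

Request:
step_arm(motion=[0,-0.0015,-0.0044,0,0,0,-0.0015,-0.0044,0.006,0,0,-0.0015,-0.0044,0.018,0,0,-0.0015,-0.0044,0.032,0,0,-0.0015,-0.0044,0.046,0,0,-0.0015,-0.0044,0.058,0,0,-0.0015,-0.0044,0.064,0,0,-0.0015,-0.0044,0.066,0,0.5,-0.0015,-0.0044,0.066,0,0.5,-0.0015,-0.0044,0.066,0], force=50)

```text
time: 3.93
tool_pos: [0.4514, -0.1749, 0.055]
orientation: [[-0.979, 0.203, 0.001], [0.203, 0.979, -0.0], [-0.001, -0.0, -1.0]]
wrist_force: [0.2, 1.2, -0.0]
gripper_width: 0.885
```

Request:
step_arm(motion=[1,0,0,0,0,1,0,0,0,0,1,0,0,0,0,1,0,0,0,0,1,0,0,0,0,1,0,0,0,0,1,0,0,0,0,1,0,0,0,0,1,0,0,0,0,1,0,0,0,0], force=50)

```text
time: 4.77
tool_pos: [0.451, -0.1746, 0.0545]
orientation: [[-0.979, 0.203, -0.0], [0.203, 0.979, 0.0], [0.0, 0.0, -1.0]]
wrist_force: [-0.5, 0.3, 0.3]
gripper_width: 0.196
```

Run:
```python
from h import *
w=cam("wrist"); 
cv2.imwrite("pics/w4.png",cv2.resize(w["color"][150:290,210:430],None,fx=3.6,fy=3.6,interpolation=2)[:,:,::-1])
print(monitor.state())
```

```text
{'time': 4.8167, 'q': array([-2.25376595e+01,  1.79623343e+01,  1.12482675e+02,  7.13303560e-03,
        4.95594939e+01, -1.00814201e+02]), 'qd': array([-0.02430657,  0.01387217, -0.0285108 , -0.10202388,  0.04532876,
       -0.02346486]), 'joint_efforts': array([-5.65049378e-02, -3.56085670e+01, -1.79469019e+01, -4.69217368e-02,
        6.23488845e-02,  5.17092616e-03]), 'tool_pos': array([ 0.45097587, -0.17465995,  0.05450004]), 'orientation': array([[-9.79123287e-01,  2.03267281e-01, -3.62773771e-05],
       [ 2.03267276e-01,  9.79123282e-01,  1.17639799e-04],
       [ 5.94323467e-05,  1.07809863e-04, -9.99999992e-01]]), 'wrist_force': array([ 0.66655615,  0.00669304, -0.30155633]), 'torque': array([ 0.04723596,  0.0116491 , -0.03465826]), 'gripper_width': 0.19187194563141163}
```

View pics/w4.png

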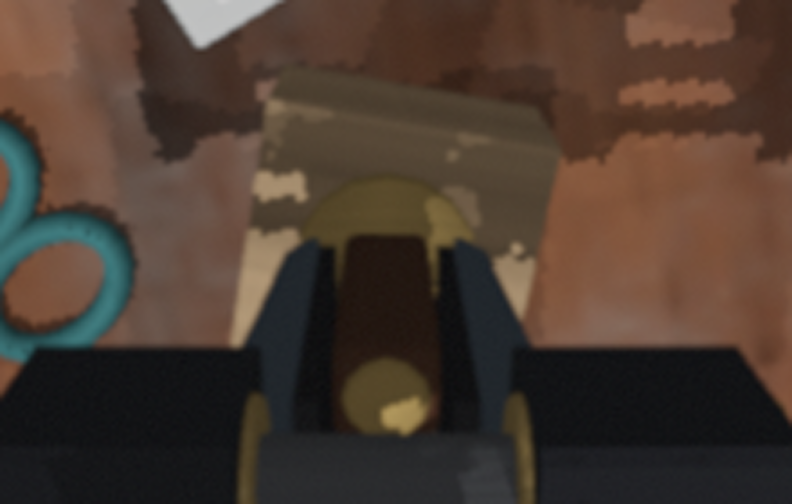

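Gripped: the opening is 17.5 mm against an 18 mm handle, and the wrist force is near zero. Now I lift straight out.

Request:
step_arm(motion=[1,0,0,-0.003,0,1,0,0,-0.01,0,1,0,0,-0.02,0,1,0,0,-0.032,0,1,0,0,-0.045,0,1,0,0,-0.058,0,1,0,0,-0.071,0,1,0,0,-0.082,0,1,0,0,-0.088,0,1,0,0,-0.09,0])

```text
time: 5.65
tool_pos: [0.4516, -0.1749, 0.1459]
orientation: [[-0.979, 0.203, 0.002], [0.203, 0.979, -0.001], [-0.002, -0.0, -1.0]]
wrist_force: [0.4, -0.7, -1.8]
gripper_width: 0.196
```

Run:
```python
from h import *
s=cam("side"); t=cam("top"); st=monitor.state(); p=st["tool_pos"]; print(p,st["wrist_force"],st["torque"],st["gripper_width"])
b=p+np.array([0,0,-.0485]); 
a=proj(s,[b,b+[0,0,.012],b+[0,0,.034]]); print(a)
u,v=a[0].astype(int); c=s["color"].copy()
for q in a: cv2.circle(c,tuple(np.round(q).astype(int)),1,(255,0,0),-1)
cv2.imwrite("pics/s5.png",cv2.resize(c[v-80:v+40,u-70:u+70],None,fx=5,fy=5,interpolation=0)[:,:,::-1])
```

```text
[ 0.45097695 -0.17467014  0.14472395] [-1.05538286 -0.51007359 -2.39853935] [ 0.03724383 -0.0029811   0.02579786] 0.19498274958925602
[[331.78718995 245.7014878 ]
 [331.85389591 239.24539818]
 [331.97951837 227.16330971]]
```

View pics/s5.png

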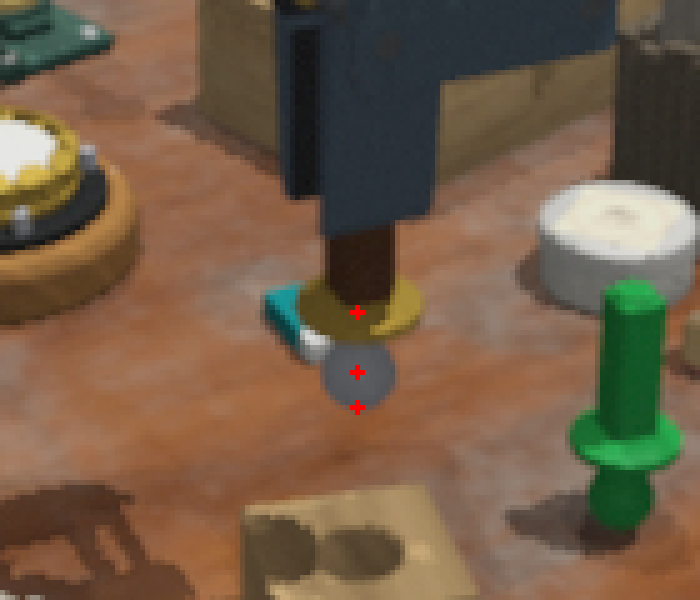

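The side view confirms it: the ball is clear of the stand and sits exactly on the predicted axis point. Moving above the start point, the -y side of the ring.

Request:
step_arm(motion=[1,0.001,0.012,0,0,1,0.003,0.042,0,0,1,0.006,0.076,0,0,1,0.009,0.112,0,0,1,0.012,0.15,0,0,1,0.015,0.188,0,0,1,0.018,0.224,0,0,1,0.02,0.252,0,0,1,0.021,0.268,0,0,1,0.0215,0.2738,0,0])

```text
time: 6.58
tool_pos: [0.4849, 0.1009, 0.1437]
orientation: [[-0.98, 0.2, -0.002], [0.2, 0.98, 0.001], [0.002, 0.0, -1.0]]
wrist_force: [0.6, -0.7, -1.0]
gripper_width: 0.195
```

Run:
```python
from h import *
F=[]
for i in range(4):
    t=cam("top"); st=monitor.state(); F.append(st["wrist_force"])
w=cam("wrist"); s=cam("side"); p=st["tool_pos"]; print(st["time"],p,np.mean(F,0).round(2),np.std(F,0).round(2))
c=s["color"].copy()
b=p+np.array([0,0,-.0485]); a=proj(s,[b,b+[0,0,.012]])
ang=np.radians(np.arange(0,360,10))
for z,r,col in((.05,.036,(255,0,0)),(.05,.028,(0,0,255)),(.028,.062,(0,255,0))):
  Z=np.c_[.4855+r*np.cos(ang),.1295+r*np.sin(ang),np.full(36,z)]
  if r<.06: Z[:,2]+=-.025*(Z[:,0]-.4855)+.034*(Z[:,1]-.1295)
  for q in proj(s,Z): cv2.circle(c,tuple(np.round(q).astype(int)),0,col,-1)
  for q in proj(w,Z): cv2.circle(w["color"],tuple(np.round(q).astype(int)),0,col,-1)
for q in a: cv2.circle(c,tuple(np.round(q).astype(int)),0,(255,0,0),-1)
A=cv2.resize(c[150:240,210:310],None,fx=5,fy=5,interpolation=0)
u,v=proj(w,[[.4855,.1295,.05]])[0].astype(int); print(u,v)
B=cv2.resize(w["color"][max(0,v-45):max(0,v-45)+90,u-30:u+30],None,fx=5,fy=5,interpolation=0)
cv2.imwrite("pics/s6.png",np.hstack([A,B])[:,:,::-1])
```

```text
6.7833 [0.48497201 0.097174   0.14409053] [-0.09 -0.35 -1.27] [0.19 1.01 0.32]
346 186
```

View pics/s6.png

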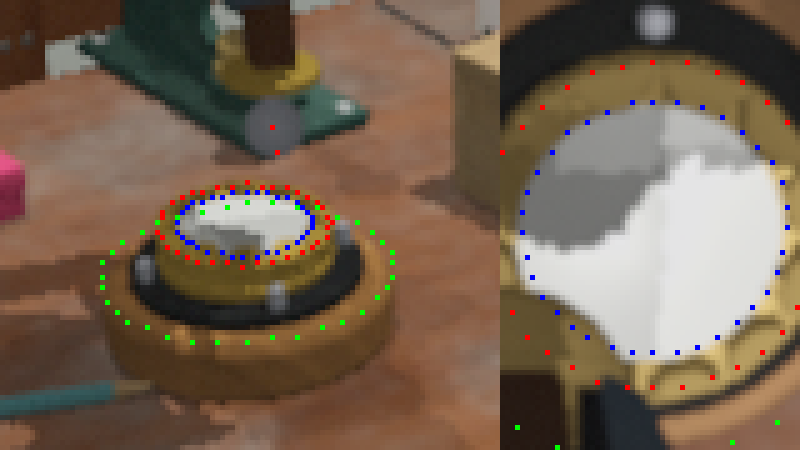

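The projected circles fit the cup in both views, so the centre (0.4855, 0.1295) holds. Descending to just above the teeth.

Request:
step_arm(motion=[1,0,0,0.003,0,1,0,0.0005,0.009,0,1,0,0.0008,0.016,0,1,0,0.0008,0.023,0,1,0,0.0008,0.029,0,1,0,0.0008,0.034,0,1,0,0.0008,0.036,0,1,0,0.0008,0.037,0,1,0,0.0008,0.038,0,1,0,0.0008,0.0385,0])

```text
time: 7.72
tool_pos: [0.486, 0.0986, 0.1061]
orientation: [[-0.979, 0.203, 0.001], [0.203, 0.979, 0.0], [-0.0, 0.0, -1.0]]
wrist_force: [0.4, 0.6, -0.9]
gripper_width: 0.193
```

```bash
cat > f.py <<'E'
from h import *
F=[];Z=[]
for i in range(4):
    imaging.read_camera("top"); st=monitor.state(); F.append(st["wrist_force"]); Z.append(st["tool_pos"])
print(st["time"],np.mean(Z,0).round(5),np.mean(F,0).round(2),np.std(F,0).round(2),st["torque"].round(3),st["gripper_width"].round(3))
E
python3 f.py
```

```text
Traceback (most recent call last):
  File "f.py", line 5, in <module>
    print(st["time"],np.mean(Z,0).round(5),np.mean(F,0).round(2),np.std(F,0).round(2),st["torque"].round(3),st["gripper_width"].round(3))
                                                                                                            ^^^^^^^^^^^^^^^^^^^^^^^^^
AttributeError: 'float' object has no attribute 'round'
```

Request:
step_arm(motion=[1,0,0,0.0003,0,1,0,0,0.0007,0,1,0,0,0.001,0,1,0,0,0.0013,0,1,0,0,0.0017,0,1,0,0,0.002,0,1,0,0,0.0023,0,1,0,0,0.0027,0,1,0,0,0.003,0,1,0,0,0.003,0])

```text
time: 8.75
tool_pos: [0.4859, 0.0986, 0.1032]
orientation: [[-0.979, 0.203, 0.0], [0.203, 0.979, 0.0], [-0.0, 0.0, -1.0]]
wrist_force: [-1.4, -0.1, 1.2]
gripper_width: 0.193
```

```bash
sed -i 's/st\["gripper_width"\].round(3)/round(st["gripper_width"],3)/' f.py; python3 f.py
```

```text
8.95 [0.48589 0.09861 0.10323] [-0.49 -0.24  1.03] [0.61 0.38 0.42] [ 0.057  0.122 -0.018] 0.196
```

Contact: fz is up about 2.4 N at a ball bottom of roughly 54.7 mm, a standing tooth tip. I keep going down slowly.

Request:
step_arm(motion=[1,0,0,0.0003,0,1,0,0,0.0006,0,1,0,0,0.0009,0,1,0,0,0.0012,0,1,0,0,0.0015,0,1,0,0,0.0018,0,1,0,0,0.0021,0,1,0,0,0.0024,0,1,0,0,0.0026,0,1,0,0,0.0028,0])

```text
time: 9.78
tool_pos: [0.4858, 0.0985, 0.1002]
orientation: [[-0.979, 0.203, 0.0], [0.203, 0.979, 0.0], [-0.0, 0.0, -1.0]]
wrist_force: [-0.2, -0.1, 1.5]
gripper_width: 0.189
```

```bash
python3 f.py
```

```text
9.9833 [0.48578 0.09851 0.10018] [0.4  0.58 0.76] [0.39 0.61 0.24] [ 0.13  -0.091 -0.012] 0.194
```

Request:
step_arm(motion=[1,0,0,0.0001,0,1,0,0,0.0002,0,1,0,0,0.0004,0,1,0,0,0.0005,0,1,0,0,0.0006,0,1,0,0,0.0007,0,1,0,0,0.0008,0,1,0,0,0.0009,0,1,0,0,0.001,0,1,0,0,0.001,0])

```text
time: 10.82
tool_pos: [0.4859, 0.0986, 0.0994]
orientation: [[-0.979, 0.203, 0.0], [0.203, 0.979, 0.0], [-0.0, 0.0, -1.0]]
wrist_force: [0.7, 0.1, 3.3]
gripper_width: 0.196
```

```bash
python3 f.py
```

```text
11.0167 [0.48586 0.09856 0.09939] [-0.49 -0.19  3.44] [0.48 0.41 0.48] [0.033 0.021 0.008] 0.196
```

Now about 4.8 N net at a ball bottom of 50.9 mm, so this tooth is nearly or fully home. Before sliding I'll find the teeth's phase from the first top picture.

Run:
```python
from h import *
t=cam("top"); img=cv2.imread("pics/top0.png")
ph=np.radians(np.arange(-180,180,.5)); out=[]
for r in np.arange(.022,.045,.0005):
    z=.052+(.036-r)*.3
    Z=np.c_[.4855+r*np.cos(ph),.1297+r*np.sin(ph),np.full(len(ph),z)]
    out.append(proj(t,Z))
M=np.array(out,np.float32); U=cv2.remap(img,M[...,0],M[...,1],cv2.INTER_CUBIC)
U=cv2.resize(U,(720,330),interpolation=1)
for k in range(-180,180,30): cv2.line(U,((k+180)*2,0),((k+180)*2,10),(0,0,255),1)
cv2.imwrite("pics/polar.png",U)
# 30deg phase from profile
for r0 in (.030,.031,.032,.033,.034):
    i=int(round((r0-.022)/.0005)); g=cv2.cvtColor(cv2.remap(img,M[...,0],M[...,1],cv2.INTER_CUBIC)[i:i+1],cv2.COLOR_BGR2GRAY)[0].astype(float)
    c=np.sum((g-g.mean())*np.exp(-12j*ph)); print(r0,abs(c).round(), "max at",(np.degrees(-np.angle(c))/-(-12)*-1)%30)
```

```text
0.03 11656.0 max at 12.9788270364594
0.031 8102.0 max at 13.099985379722488
0.032 3819.0 max at 13.573920495462955
0.033 900.0 max at 15.049017946664954
0.034 700.0 max at 27.103290805092044
```

View pics/polar.png

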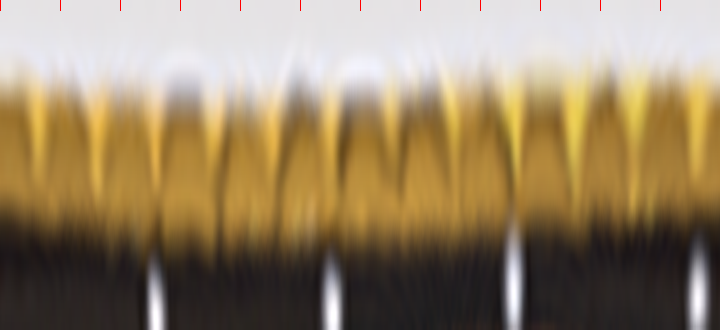

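Gaps fall at about 17° mod 30° and teeth at about 2° mod 30°, so the ball is on the middle of a tooth at about -89°. I'll prepare numbers for the slide, one tooth per call.

```bash
cat > arc.py <<'E'
import sys,numpy as np
# arc.py phi0 phi1 extra_down_mm [gx gy r0 r1]
p0,p1,ex=map(float,sys.argv[1:4]); gx,gy,r0,r1=[float(v) for v in (sys.argv[4:8] or [-.025,.034,31.2,31.2])]
ax=np.array([[-.979,.203],[.203,.979]])
k=np.arange(1,11)/10; ph=np.radians(p0+(p1-p0)*k); r=r0+(r1-r0)*k
pos=np.c_[r*np.cos(ph),r*np.sin(ph)]; a=np.radians(p0); d=pos-r0*np.array([np.cos(a),np.sin(a)])
t=d@ax.T; dz=-(d@[gx,gy])+ex*k
print("[",", ".join(f"1, {x/1000:.4f}, {y/1000:.4f}, {z/1000:.5f}, 0" for (x,y),z in zip(t,dz)),"]")
E
python3 arc.py -89.3 -58 0.1 -.025 .034 31 31.2
```

```text
[ 1, -0.0016, 0.0004, 0.00005, 0, 1, -0.0033, 0.0009, 0.00010, 0, 1, -0.0049, 0.0014, 0.00014, 0, 1, -0.0064, 0.0021, 0.00018, 0, 1, -0.0080, 0.0028, 0.00022, 0, 1, -0.0095, 0.0037, 0.00025, 0, 1, -0.0109, 0.0046, 0.00028, 0, 1, -0.0123, 0.0055, 0.00031, 0, 1, -0.0136, 0.0066, 0.00033, 0, 1, -0.0149, 0.0077, 0.00035, 0 ]
```

Request:
step_arm(motion=[1,-0.0016,0.0004,5e-05,0,1,-0.0033,0.0009,0.0001,0,1,-0.0049,0.0014,0.00014,0,1,-0.0064,0.0021,0.00018,0,1,-0.008,0.0028,0.00022,0,1,-0.0095,0.0037,0.00025,0,1,-0.0109,0.0046,0.00028,0,1,-0.0123,0.0055,0.00031,0,1,-0.0136,0.0066,0.00033,0,1,-0.0149,0.0077,0.00035,0])

```text
time: 11.9
tool_pos: [0.502, 0.1029, 0.099]
orientation: [[-0.979, 0.203, -0.0], [0.203, 0.979, -0.0], [0.0, -0.0, -1.0]]
wrist_force: [-1.3, -0.7, 5.4]
gripper_width: 0.196
```

```bash
cat >> f.py <<'E'
d=np.mean(Z,0)[:2]-[.4855,.1295]; print("phi",np.degrees(np.arctan2(d[1],d[0])).round(1),"r",(np.hypot(*d)*1000).round(2),"net fz",(np.mean(F,0)[2]+1.45).round(2))
E
python3 f.py
```

```text
12.1 [0.5028  0.10327 0.0991 ] [0.47 0.35 4.06] [0.32 0.45 0.54] [ 0.131 -0.262  0.004] 0.191
phi -56.6 r 31.42 net fz 5.51
```

5.5 N net. Next tooth.

```bash
for a in "-58 -28 0.05" "-28 2 0" "2 32 0" "32 62 0" "62 92 0" "92 122 0" "122 152 0" "152 182 0" "182 212 0" "212 242 0" "242 272 0"  "272 302 0" "302 332 0"; do echo $a; python3 arc.py $a; done
```

```text
-58 -28 0.05
[ 1, -0.0012, 0.0012, 0.00001, 0, 1, -0.0022, 0.0024, 0.00001, 0, 1, -0.0033, 0.0036, 0.00001, 0, 1, -0.0042, 0.0050, 0.00001, 0, 1, -0.0051, 0.0063, 0.00001, 0, 1, -0.0059, 0.0078, -0.00000, 0, 1, -0.0066, 0.0092, -0.00002, 0, 1, -0.0073, 0.0107, -0.00003, 0, 1, -0.0079, 0.0122, -0.00005, 0, 1, -0.0084, 0.0138, -0.00008, 0 ]
-28 2 0
[ 1, -0.0004, 0.0016, -0.00003, 0, 1, -0.0008, 0.0032, -0.00007, 0, 1, -0.0010, 0.0048, -0.00010, 0, 1, -0.0012, 0.0064, -0.00014, 0, 1, -0.0012, 0.0080, -0.00019, 0, 1, -0.0012, 0.0097, -0.00023, 0, 1, -0.0011, 0.0113, -0.00028, 0, 1, -0.0010, 0.0129, -0.00033, 0, 1, -0.0007, 0.0145, -0.00039, 0, 1, -0.0004, 0.0161, -0.00044, 0 ]
2 32 0
[ 1, 0.0004, 0.0016, -0.00006, 0, 1, 0.0009, 0.0031, -0.00012, 0, 1, 0.0015, 0.0046, -0.00018, 0, 1, 0.0022, 0.0061, -0.00024, 0, 1, 0.0029, 0.0076, -0.00031, 0, 1, 0.0038, 0.0090, -0.00037, 0, 1, 0.0047, 0.0104, -0.00044, 0, 1, 0.0056, 0.0117, -0.00051, 0, 1, 0.0067, 0.0130, -0.00057, 0, 1, 0.0078, 0.0142, -0.00064, 0 ]
32 62 0
[ 1, 0.0012, 0.0012, -0.00007, 0, 1, 0.0024, 0.0022, -0.00014, 0, 1, 0.0036, 0.0
[... 2586 characters left out ...]
161, -0.0004, 0.00052, 0 ]
272 302 0
[ 1, -0.0016, 0.0004, 0.00004, 0, 1, -0.0031, 0.0009, 0.00007, 0, 1, -0.0046, 0.0015, 0.00010, 0, 1, -0.0061, 0.0022, 0.00013, 0, 1, -0.0076, 0.0029, 0.00016, 0, 1, -0.0090, 0.0038, 0.00018, 0, 1, -0.0104, 0.0047, 0.00019, 0, 1, -0.0117, 0.0056, 0.00021, 0, 1, -0.0130, 0.0067, 0.00022, 0, 1, -0.0142, 0.0078, 0.00023, 0 ]
302 332 0
[ 1, -0.0012, 0.0012, 0.00000, 0, 1, -0.0022, 0.0024, 0.00000, 0, 1, -0.0033, 0.0036, -0.00000, 0, 1, -0.0042, 0.0050, -0.00001, 0, 1, -0.0051, 0.0063, -0.00002, 0, 1, -0.0059, 0.0078, -0.00003, 0, 1, -0.0066, 0.0092, -0.00005, 0, 1, -0.0073, 0.0107, -0.00007, 0, 1, -0.0079, 0.0122, -0.00010, 0, 1, -0.0084, 0.0138, -0.00013, 0 ]
```

Request:
step_arm(motion=[1,-0.0012,0.0012,1e-05,0,1,-0.0022,0.0024,1e-05,0,1,-0.0033,0.0036,1e-05,0,1,-0.0042,0.005,1e-05,0,1,-0.0051,0.0063,1e-05,0,1,-0.0059,0.0078,0,0,1,-0.0066,0.0092,-2e-05,0,1,-0.0073,0.0107,-3e-05,0,1,-0.0079,0.0122,-5e-05,0,1,-0.0084,0.0138,-8e-05,0])

```text
time: 12.93
tool_pos: [0.5127, 0.1145, 0.0991]
orientation: [[-0.979, 0.203, -0.001], [0.203, 0.979, -0.001], [0.0, -0.001, -1.0]]
wrist_force: [0.2, -1.3, 6.2]
gripper_width: 0.191
```

```bash
python3 f.py
```

```text
13.1333 [0.51332 0.11517 0.09914] [0.56 0.54 4.8 ] [0.22 0.58 0.41] [ 0.256 -0.144  0.051] 0.195
phi -27.3 r 31.3 net fz 6.25
```

Request:
step_arm(motion=[1,-0.0004,0.0016,-3e-05,0,1,-0.0008,0.0032,-7e-05,0,1,-0.001,0.0048,-0.0001,0,1,-0.0012,0.0064,-0.00014,0,1,-0.0012,0.008,-0.00019,0,1,-0.0012,0.0097,-0.00023,0,1,-0.0011,0.0113,-0.00028,0,1,-0.001,0.0129,-0.00033,0,1,-0.0007,0.0145,-0.00039,0,1,-0.0004,0.0161,-0.00044,0])

```text
time: 13.97
tool_pos: [0.5166, 0.13, 0.0994]
orientation: [[-0.979, 0.203, -0.0], [0.203, 0.979, -0.001], [-0.0, -0.001, -1.0]]
wrist_force: [0.0, -0.8, 4.5]
gripper_width: 0.195
```

```bash
python3 f.py
```

```text
14.1667 [0.51672 0.13042 0.09948] [ 0.48 -0.52  5.06] [0.4  0.24 0.28] [-0.082  0.03  -0.005] 0.198
phi 1.7 r 31.24 net fz 6.51
```

Request:
step_arm(motion=[1,0.0004,0.0016,-6e-05,0,1,0.0009,0.0031,-0.00013,0,1,0.0015,0.0046,-0.00019,0,1,0.0022,0.0061,-0.00026,0,1,0.0029,0.0076,-0.00033,0,1,0.0038,0.009,-0.0004,0,1,0.0047,0.0104,-0.00047,0,1,0.0056,0.0117,-0.00054,0,1,0.0067,0.013,-0.00061,0,1,0.0078,0.0142,-0.00068,0])

```text
time: 15.0
tool_pos: [0.5119, 0.1463, 0.1001]
orientation: [[-0.979, 0.203, 0.0], [0.203, 0.979, 0.0], [-0.0, 0.0, -1.0]]
wrist_force: [0.9, -1.0, 4.5]
gripper_width: 0.192
```

```bash
python3 f.py
```

```text
15.2 [0.51169 0.14662 0.10013] [0.68 0.13 4.76] [0.55 0.46 0.28] [ 0.086 -0.091  0.018] 0.193
phi 33.2 r 31.29 net fz 6.21
```

Request:
step_arm(motion=[1,0.0012,0.0012,-7e-05,0,1,0.0024,0.0022,-0.00014,0,1,0.0036,0.0033,-0.00021,0,1,0.005,0.0042,-0.00028,0,1,0.0063,0.0051,-0.00034,0,1,0.0078,0.0059,-0.00041,0,1,0.0092,0.0066,-0.00048,0,1,0.0107,0.0073,-0.00054,0,1,0.0122,0.0079,-0.00061,0,1,0.0138,0.0084,-0.00067,0])

```text
time: 16.03
tool_pos: [0.4995, 0.1573, 0.1007]
orientation: [[-0.979, 0.203, -0.001], [0.203, 0.979, 0.0], [0.001, 0.0, -1.0]]
wrist_force: [1.4, -0.9, 4.4]
gripper_width: 0.196
```

```bash
python3 f.py
```

```text
16.2333 [0.49918 0.15742 0.10064] [0.21 0.01 5.04] [0.28 0.62 0.15] [ 0.122 -0.    -0.052] 0.195
phi 63.9 r 31.09 net fz 6.49
```

Request:
step_arm(motion=[1,0.0016,0.0004,-6e-05,0,1,0.0032,0.0008,-0.00013,0,1,0.0048,0.001,-0.00019,0,1,0.0064,0.0012,-0.00025,0,1,0.008,0.0012,-0.00031,0,1,0.0097,0.0012,-0.00036,0,1,0.0113,0.0011,-0.00042,0,1,0.0129,0.001,-0.00046,0,1,0.0145,0.0007,-0.00051,0,1,0.0161,0.0004,-0.00056,0])

```text
time: 17.07
tool_pos: [0.4834, 0.1607, 0.1011]
orientation: [[-0.979, 0.203, -0.002], [0.203, 0.979, -0.0], [0.002, -0.001, -1.0]]
wrist_force: [1.3, 0.1, 4.3]
gripper_width: 0.196
```

```bash
python3 f.py
```

```text
17.2667 [0.48306 0.16063 0.10105] [-0.13  0.18  4.16] [0.4  0.18 0.41] [ 0.052  0.079 -0.   ] 0.191
phi 94.5 r 31.22 net fz 5.61
```

Request:
step_arm(motion=[1,0.0016,-0.0004,-3e-05,0,1,0.0031,-0.0009,-6e-05,0,1,0.0046,-0.0015,-9e-05,0,1,0.0061,-0.0022,-0.00012,0,1,0.0076,-0.0029,-0.00014,0,1,0.009,-0.0038,-0.00016,0,1,0.0104,-0.0047,-0.00017,0,1,0.0117,-0.0056,-0.00018,0,1,0.013,-0.0067,-0.00019,0,1,0.0142,-0.0078,-0.0002,0])

```text
time: 18.1
tool_pos: [0.4678, 0.1556, 0.1013]
orientation: [[-0.979, 0.203, -0.002], [0.203, 0.979, -0.001], [0.002, -0.001, -1.0]]
wrist_force: [0.7, 0.4, 3.9]
gripper_width: 0.19
```

```bash
python3 f.py
```

```text
18.3 [0.46752 0.15543 0.10121] [ 0.06 -0.25  3.7 ] [0.37 0.36 0.47] [-0.044  0.15  -0.034] 0.19
phi 124.7 r 31.55 net fz 5.15
```

Request:
step_arm(motion=[1,0.0012,-0.0012,1e-05,0,1,0.0022,-0.0024,2e-05,0,1,0.0033,-0.0036,4e-05,0,1,0.0042,-0.005,5e-05,0,1,0.0051,-0.0063,7e-05,0,1,0.0059,-0.0078,9e-05,0,1,0.0066,-0.0092,0.00012,0,1,0.0073,-0.0107,0.00014,0,1,0.0079,-0.0122,0.00018,0,1,0.0084,-0.0138,0.00021,0])

```text
time: 19.13
tool_pos: [0.4569, 0.1436, 0.1011]
orientation: [[-0.979, 0.203, -0.002], [0.203, 0.979, -0.001], [0.002, -0.001, -1.0]]
wrist_force: [0.5, 1.3, 3.6]
gripper_width: 0.194
```

```bash
python3 f.py
```

```text
19.3333 [0.45671 0.14332 0.10101] [-0.32 -0.37  4.15] [0.4  0.3  0.54] [-0.275  0.153 -0.003] 0.197
phi 154.4 r 31.93 net fz 5.6
```

Request:
step_arm(motion=[1,0.0003,-0.0016,4e-05,0,1,0.0007,-0.0032,8e-05,0,1,0.0008,-0.0048,0.00012,0,1,0.001,-0.0064,0.00016,0,1,0.001,-0.008,0.00021,0,1,0.0009,-0.0097,0.00026,0,1,0.0008,-0.0113,0.00031,0,1,0.0006,-0.0129,0.00037,0,1,0.0003,-0.0145,0.00043,0,1,-0.0001,-0.0161,0.00049,0])

```text
time: 20.17
tool_pos: [0.4542, 0.1277, 0.1007]
orientation: [[-0.979, 0.203, -0.001], [0.203, 0.979, -0.001], [0.001, -0.001, -1.0]]
wrist_force: [0.0, 1.6, 4.3]
gripper_width: 0.195
```

```bash
python3 f.py
```

```text
20.3667 [0.4542  0.12743 0.10065] [-0.4  -1.06  4.07] [0.29 0.79 0.31] [-0.378  0.016 -0.031] 0.194
phi -176.2 r 31.37 net fz 5.52
```

Request:
step_arm(motion=[1,-0.0004,-0.0016,6e-05,0,1,-0.0009,-0.0031,0.00013,0,1,-0.0015,-0.0046,0.0002,0,1,-0.0022,-0.0061,0.00026,0,1,-0.0029,-0.0076,0.00033,0,1,-0.0038,-0.009,0.0004,0,1,-0.0047,-0.0104,0.00047,0,1,-0.0056,-0.0117,0.00055,0,1,-0.0067,-0.013,0.00062,0,1,-0.0078,-0.0142,0.00069,0])

```text
time: 21.2
tool_pos: [0.4595, 0.1123, 0.1001]
orientation: [[-0.979, 0.203, -0.0], [0.203, 0.979, -0.001], [-0.0, -0.001, -1.0]]
wrist_force: [-0.9, 1.3, 5.2]
gripper_width: 0.193
```

```bash
python3 f.py
```

```text
21.4 [0.45966 0.11207 0.10012] [-0.09 -1.73  3.76] [0.58 0.59 0.18] [-0.341 -0.049 -0.039] 0.191
phi -146.0 r 31.17 net fz 5.21
```

Request:
step_arm(motion=[1,-0.0012,-0.0012,8e-05,0,1,-0.0024,-0.0022,0.00016,0,1,-0.0036,-0.0033,0.00023,0,1,-0.005,-0.0042,0.00031,0,1,-0.0063,-0.0051,0.00038,0,1,-0.0078,-0.0059,0.00046,0,1,-0.0092,-0.0066,0.00054,0,1,-0.0107,-0.0073,0.0006,0,1,-0.0122,-0.0079,0.00068,0,1,-0.0138,-0.0084,0.00075,0])

```text
time: 22.23
tool_pos: [0.4715, 0.1016, 0.0995]
orientation: [[-0.979, 0.203, 0.0], [0.203, 0.979, -0.0], [-0.0, -0.0, -1.0]]
wrist_force: [-0.1, -0.5, 4.9]
gripper_width: 0.196
```

```bash
python3 f.py
```

```text
22.4333 [0.47191 0.1015  0.0995 ] [ 0.34 -0.62  5.01] [0.4  0.14 0.21] [-0.178 -0.134  0.039] 0.189
phi -115.9 r 31.12 net fz 6.46
```

Request:
step_arm(motion=[1,-0.0016,-0.0004,6e-05,0,1,-0.0032,-0.0008,0.00011,0,1,-0.0048,-0.001,0.00016,0,1,-0.0064,-0.0012,0.00021,0,1,-0.008,-0.0012,0.00026,0,1,-0.0097,-0.0012,0.0003,0,1,-0.0113,-0.0011,0.00035,0,1,-0.0129,-0.001,0.00038,0,1,-0.0145,-0.0007,0.00042,0,1,-0.0161,-0.0004,0.00046,0])

```text
time: 23.27
tool_pos: [0.4872, 0.0981, 0.0991]
orientation: [[-0.979, 0.203, 0.0], [0.203, 0.979, -0.0], [-0.0, -0.0, -1.0]]
wrist_force: [-1.5, -0.2, 4.7]
gripper_width: 0.197
```

```bash
python3 f.py
python3 - <<'E'
from h import *
w=cam("wrist"); u,v=proj(w,[[.4855,.1295,.05]])[0].astype(int)
cv2.imwrite("pics/w7.png",cv2.resize(w["color"][v-50:v+60,u-60:u+60],None,fx=5,fy=5,interpolation=2)[:,:,::-1])
E
```

```text
23.4667 [0.48785 0.09808 0.09916] [ 1.11 -0.44  4.48] [0.31 0.75 0.49] [-0.084 -0.261  0.003] 0.188
phi -85.7 r 31.51 net fz 5.93
```

View pics/w7.png

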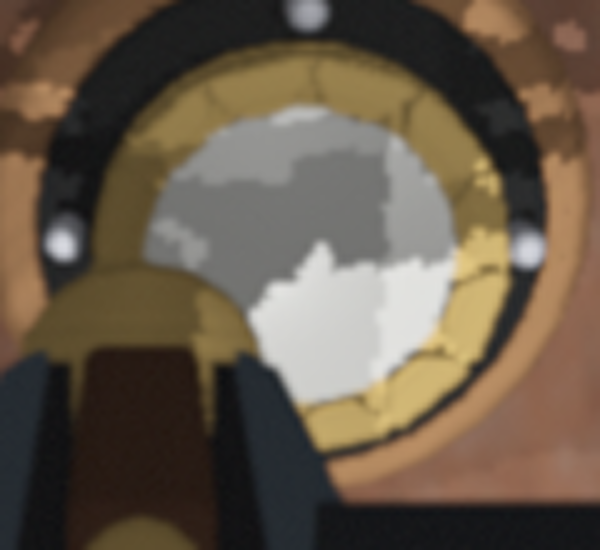

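After one lap the teeth look flat and the plaque whole. All readings were 5.2–6.5 N. I'll make a second lap on the height profile fitted from the first.

```bash
python3 - <<'E'
import numpy as np
D=np.array([[.5028,.10327,.0991,5.51],[.51332,.11517,.09914,6.25],[.51672,.13042,.09948,6.51],[.51169,.14662,.10013,6.21],[.49918,.15742,.10064,6.49],[.48306,.16063,.10105,5.61],[.46752,.15543,.10121,5.15],[.45671,.14332,.10101,5.6],[.4542,.12743,.10065,5.52],[.45966,.11207,.10012,5.21],[.47191,.1015,.0995,6.46],[.48785,.09808,.09916,5.93]])
z=D[:,2]*1000-(6.0-D[:,3])*.12
A=np.c_[(D[:,0]-.4855)*1000,(D[:,1]-.1295)*1000,np.ones(12)]
s=np.linalg.lstsq(A,z,rcond=None)[0]; print(s,(A@s-z).round(3), s[:2]@A[-1][:2]+s[2])
E
for a in "-86 -41" "-41 4" "4 49" "49 94" "94 139" "139 184" "184 229" "229 274"; do echo $a; python3 arc.py $a 0 -.0256 .0332 31.2 31.2; done
```

```text
[-1.72864495e-02  2.85430640e-02  1.00087958e+02] [-0.001  0.028  0.033 -0.031 -0.05   0.015  0.031  0.018 -0.022  0.012
 -0.032 -0.001] 99.15051197112732
-86 -41
[ 1, -0.0023, 0.0008, 0.00005, 0, 1, -0.0046, 0.0017, 0.00010, 0, 1, -0.0068, 0.0028, 0.00014, 0, 1, -0.0089, 0.0041, 0.00017, 0, 1, -0.0108, 0.0055, 0.00019, 0, 1, -0.0127, 0.0071, 0.00021, 0, 1, -0.0144, 0.0088, 0.00022, 0, 1, -0.0160, 0.0107, 0.00022, 0, 1, -0.0175, 0.0127, 0.00021, 0, 1, -0.0188, 0.0148, 0.00019, 0 ]
-41 4
[ 1, -0.0011, 0.0022, -0.00002, 0, 1, -0.0021, 0.0044, -0.00006, 0, 1, -0.0028, 0.0068, -0.00010, 0, 1, -0.0034, 0.0092, -0.00014, 0, 1, -0.0038, 0.0116, -0.00020, 0, 1, -0.0040, 0.0140, -0.00026, 0, 1, -0.0040, 0.0165, -0.00032, 0, 1, -0.0038, 0.0189, -0.00040, 0, 1, -0.0034, 0.0213, -0.00047, 0, 1, -0.0028, 0.0237, -0.00056, 0 ]
4 49
[ 1, 0.0008, 0.0023, -0.00009, 0, 1, 0.0017, 0.0046, -0.00018, 0, 1, 0.0028, 0.0068, -0.00027, 0, 1, 0.0041, 0.0089, -0.00037, 0, 1, 0.0055, 0.0108, -0.00047, 0, 1, 0.0071, 0.0127, -0.00057, 0, 1, 0.0088, 0.0144, -0.00068, 0, 1, 0.0107, 0.0160, -0.00078, 0, 1, 0.0127, 0
[... 1034 characters left out ...]
0237, 0.00056, 0 ]
184 229
[ 1, -0.0008, -0.0023, 0.00009, 0, 1, -0.0017, -0.0046, 0.00018, 0, 1, -0.0028, -0.0068, 0.00027, 0, 1, -0.0041, -0.0089, 0.00037, 0, 1, -0.0055, -0.0108, 0.00047, 0, 1, -0.0071, -0.0127, 0.00057, 0, 1, -0.0088, -0.0144, 0.00068, 0, 1, -0.0107, -0.0160, 0.00078, 0, 1, -0.0127, -0.0175, 0.00088, 0, 1, -0.0148, -0.0188, 0.00098, 0 ]
229 274
[ 1, -0.0022, -0.0011, 0.00010, 0, 1, -0.0044, -0.0021, 0.00020, 0, 1, -0.0068, -0.0028, 0.00029, 0, 1, -0.0092, -0.0034, 0.00038, 0, 1, -0.0116, -0.0038, 0.00047, 0, 1, -0.0140, -0.0040, 0.00055, 0, 1, -0.0165, -0.0040, 0.00063, 0, 1, -0.0189, -0.0038, 0.00070, 0, 1, -0.0213, -0.0034, 0.00077, 0, 1, -0.0237, -0.0028, 0.00083, 0 ]
```

Request:
step_arm(motion=[1,-0.0023,0.0008,3e-05,0,1,-0.0046,0.0017,7e-05,0,1,-0.0068,0.0028,0.0001,0,1,-0.0089,0.0041,0.00012,0,1,-0.0108,0.0055,0.00014,0,1,-0.0127,0.0071,0.00016,0,1,-0.0144,0.0088,0.00016,0,1,-0.016,0.0107,0.00016,0,1,-0.0175,0.0127,0.00015,0,1,-0.0188,0.0148,0.00013,0])

```text
time: 24.35
tool_pos: [0.508, 0.1087, 0.0986]
orientation: [[-0.979, 0.203, -0.001], [0.203, 0.979, -0.001], [0.001, -0.001, -1.0]]
wrist_force: [-1.9, -2.4, 4.6]
gripper_width: 0.192
```

```bash
python3 f.py
```

```text
24.55 [0.50823 0.1091  0.09868] [-0.99  0.03  4.69] [0.46 0.53 0.52] [ 0.038  0.25  -0.075] 0.192
phi -41.9 r 30.54 net fz 6.14
```

Request:
step_arm(motion=[1,-0.0012,0.0022,-2e-05,0,1,-0.0022,0.0044,-6e-05,0,1,-0.003,0.0068,-0.0001,0,1,-0.0036,0.0092,-0.00014,0,1,-0.0041,0.0116,-0.0002,0,1,-0.0044,0.014,-0.00026,0,1,-0.0044,0.0165,-0.00032,0,1,-0.0043,0.0189,-0.0004,0,1,-0.0039,0.0213,-0.00047,0,1,-0.0034,0.0237,-0.00056,0])

```text
time: 25.38
tool_pos: [0.517, 0.1315, 0.0996]
orientation: [[-0.979, 0.203, 0.001], [0.203, 0.979, -0.0], [-0.001, 0.0, -1.0]]
wrist_force: [0.8, -1.5, 4.7]
gripper_width: 0.192
```

```bash
python3 f.py
```

```text
25.5833 [0.51701 0.13216 0.09959] [-0.06  0.53  4.57] [0.53 0.39 0.57] [ 0.24  -0.141 -0.027] 0.194
phi 4.8 r 31.62 net fz 6.02
```

Request:
step_arm(motion=[1,0.0008,0.0023,-9e-05,0,1,0.0017,0.0046,-0.00018,0,1,0.0028,0.0068,-0.00027,0,1,0.0041,0.0089,-0.00037,0,1,0.0055,0.0108,-0.00047,0,1,0.0071,0.0127,-0.00057,0,1,0.0088,0.0144,-0.00068,0,1,0.0107,0.016,-0.00078,0,1,0.0127,0.0175,-0.00088,0,1,0.0148,0.0188,-0.00098,0])

```text
time: 26.42
tool_pos: [0.5057, 0.153, 0.1003]
orientation: [[-0.979, 0.203, 0.0], [0.203, 0.979, -0.0], [-0.0, -0.0, -1.0]]
wrist_force: [2.9, -1.6, 4.1]
gripper_width: 0.197
```

```bash
python3 f.py
```

```text
26.6167 [0.50529 0.15353 0.10037] [-0.57  0.6   5.1 ] [0.34 0.61 0.27] [ 0.085  0.117 -0.012] 0.192
phi 50.5 r 31.13 net fz 6.55
```

Request:
step_arm(motion=[1,0.0022,0.0011,-0.0001,0,1,0.0044,0.0021,-0.00021,0,1,0.0068,0.0028,-0.0003,0,1,0.0092,0.0034,-0.0004,0,1,0.0116,0.0038,-0.0005,0,1,0.014,0.004,-0.00058,0,1,0.0165,0.004,-0.00066,0,1,0.0189,0.0038,-0.00074,0,1,0.0213,0.0034,-0.00081,0,1,0.0237,0.0028,-0.00088,0])

```text
time: 27.45
tool_pos: [0.4829, 0.1605, 0.1012]
orientation: [[-0.979, 0.203, 0.0], [0.203, 0.979, 0.0], [-0.0, 0.0, -1.0]]
wrist_force: [1.9, 0.1, 2.7]
gripper_width: 0.193
```

```bash
python3 f.py
```

```text
27.65 [0.4822  0.16042 0.10113] [0.08 0.1  4.01] [0.48 0.65 0.32] [0.049 0.223 0.028] 0.192
phi 96.1 r 31.1 net fz 5.46
```

Request:
step_arm(motion=[1,0.0023,-0.0008,-3e-05,0,1,0.0046,-0.0017,-7e-05,0,1,0.0068,-0.0028,-0.0001,0,1,0.0089,-0.0041,-0.00012,0,1,0.0108,-0.0055,-0.00014,0,1,0.0127,-0.0071,-0.00015,0,1,0.0144,-0.0088,-0.00015,0,1,0.016,-0.0107,-0.00014,0,1,0.0175,-0.0127,-0.00013,0,1,0.0188,-0.0148,-0.0001,0])

```text
time: 28.48
tool_pos: [0.4612, 0.1494, 0.1012]
orientation: [[-0.979, 0.203, -0.001], [0.203, 0.979, -0.0], [0.001, -0.0, -1.0]]
wrist_force: [0.9, 1.4, 2.8]
gripper_width: 0.193
```

```bash
python3 f.py
```

```text
28.6833 [0.46096 0.14912 0.10113] [-0.17 -0.97  2.53] [0.34 0.72 0.35] [-0.234  0.073 -0.012] 0.196
phi 141.4 r 31.42 net fz 3.98
```

Request:
step_arm(motion=[1,0.0011,-0.0022,7e-05,0,1,0.0021,-0.0044,0.00015,0,1,0.0028,-0.0068,0.00022,0,1,0.0034,-0.0092,0.00029,0,1,0.0038,-0.0116,0.00035,0,1,0.004,-0.014,0.00041,0,1,0.004,-0.0165,0.00047,0,1,0.0038,-0.0189,0.00055,0,1,0.0034,-0.0213,0.00062,0,1,0.0028,-0.0237,0.00071,0])

```text
time: 29.52
tool_pos: [0.4541, 0.1268, 0.1007]
orientation: [[-0.979, 0.203, -0.0], [0.203, 0.979, 0.0], [0.0, 0.0, -1.0]]
wrist_force: [-0.1, 0.7, 4.3]
gripper_width: 0.195
```

```bash
python3 f.py
```

```text
29.7167 [0.45407 0.12628 0.1006 ] [-0.22 -1.52  4.14] [0.52 0.14 0.33] [-0.391 -0.034 -0.005] 0.193
phi -174.1 r 31.6 net fz 5.59
```

Request:
step_arm(motion=[1,-0.0008,-0.0023,9e-05,0,1,-0.0017,-0.0046,0.00019,0,1,-0.0029,-0.0068,0.00029,0,1,-0.0042,-0.0089,0.00039,0,1,-0.0056,-0.0107,0.00049,0,1,-0.0072,-0.0126,0.0006,0,1,-0.009,-0.0143,0.00071,0,1,-0.0109,-0.0159,0.00082,0,1,-0.0129,-0.0174,0.00093,0,1,-0.015,-0.0187,0.00104,0])

```text
time: 30.55
tool_pos: [0.4653, 0.1055, 0.0995]
orientation: [[-0.979, 0.203, 0.0], [0.203, 0.979, 0.0], [-0.0, 0.0, -1.0]]
wrist_force: [-0.9, 0.9, 3.9]
gripper_width: 0.192
```

```bash
python3 f.py
```

```text
30.75 [0.46546 0.10533 0.09948] [-0.26 -0.7   3.25] [0.98 0.91 0.46] [-0.081 -0.153  0.04 ] 0.189
phi -129.7 r 31.4 net fz 4.7
```

Request:
step_arm(motion=[1,-0.0022,-0.0011,0.00012,0,1,-0.0044,-0.0021,0.00023,0,1,-0.0068,-0.0028,0.00033,0,1,-0.0092,-0.0034,0.00042,0,1,-0.0116,-0.0038,0.00052,0,1,-0.014,-0.004,0.0006,0,1,-0.0165,-0.004,0.00069,0,1,-0.0189,-0.0038,0.00076,0,1,-0.0213,-0.0034,0.00083,0,1,-0.0237,-0.0028,0.0009,0])

```text
time: 31.58
tool_pos: [0.4877, 0.098, 0.0988]
orientation: [[-0.979, 0.203, -0.0], [0.203, 0.979, -0.0], [0.0, -0.0, -1.0]]
wrist_force: [-1.5, -0.3, 6.3]
gripper_width: 0.193
```

```bash
python3 f.py
```

```text
31.7833 [0.48905 0.09813 0.09903] [1.14 0.21 4.68] [0.69 0.46 0.53] [-0.005 -0.449 -0.002] 0.198
phi -83.5 r 31.57 net fz 6.13
```

The second lap is complete with steady contact. I lift off and inspect the ring.

Request:
step_arm(motion=[1,0,0,-0.001,0,1,0,0,-0.004,0,1,0,0,-0.01,0,1,0,0,-0.018,0,1,0,0,-0.027,0,1,0,-0.01,-0.036,0,1,0,-0.03,-0.042,0,1,0,-0.055,-0.045,0,1,0,-0.075,-0.045,0,1,0,-0.08,-0.045,0])

```text
time: 32.62
tool_pos: [0.4706, 0.0171, 0.1447]
orientation: [[-0.979, 0.205, 0.0], [0.205, 0.979, -0.001], [-0.001, -0.001, -1.0]]
wrist_force: [-0.4, 0.5, -1.3]
gripper_width: 0.191
```

```bash
python3 f.py
python3 - <<'E'
from h import *
w=cam("wrist"); s=cam("side"); t=cam("top"); L=[]
for n,d in (("w",w),("s",s)):
    u,v=proj(d,[[.4855,.1295,.05]])[0].astype(int); h=30 if n=="s" else 45; print(n,u,v)
    c=d["color"][max(v-h,0):v+h,max(u-h,0):u+h]; L.append(cv2.resize(c,(400,400),interpolation=2))
cv2.imwrite("pics/chk.png",np.hstack(L)[:,:,::-1])
img=t["color"][:,:,::-1].copy()
ph=np.radians(np.arange(-180,180,.5)); out=[]
for r in np.arange(.022,.045,.0005):
    Z=np.c_[.4855+r*np.cos(ph),.1297+r*np.sin(ph),np.full(len(ph),.051)]; out.append(proj(t,Z))
M=np.array(out,np.float32); cv2.imwrite("pics/polar2.png",cv2.resize(cv2.remap(img,M[...,0],M[...,1],cv2.INTER_CUBIC),(720,330)))
# depth profile: height of ring area above porcelain plane by angle sector
for n,d in (("top",t),("wrist",w),("side",s)):
    P=cloud(d); dx=P[...,0]-.4855; dy=P[...,1]-.1297; r=np.hypot(dx,dy); a=np.degrees(np.arctan2(dy,dx))
    h=P[...,2]-(-.025*dx+.034*dy)
    pc=np.nanmedian(h[(r<.025)]); o=[]
    for k in range(12):
        c0=2+30*k; m=(abs((a-c0+180)%360-180)<11)&(r>.028)&(r<.034); o.append((np.nanmedian(h[m])-pc)*1000)
    print(n,round(pc*1000,2),np.round(o,1))
E
```

```text
32.8167 [0.4713  0.01903 0.14422] [ 0.41 -0.08 -1.36] [0.32 0.82 0.56] [ 0.027 -0.021  0.031] 0.191
phi -97.3 r 111.38 net fz 0.09
w 419 184
s 258 194
top nan [nan nan nan nan nan nan nan nan nan nan nan nan]
wrist 51.78 [5.000e-01 7.000e-01 5.000e-01 4.000e-01 2.000e-01 2.000e-01 2.000e-01
 2.000e-01 2.367e+02 2.000e-01 6.000e-01 4.000e-01]
side 51.9 [ 0.9  0.6  0.7  0.8  0.6  0.8 -0.1  1.1  1.3  0.9  0.   0.3]
  return np.nanmean(a, axis, out=out, keepdims=keepdims)
```

View pics/chk.png

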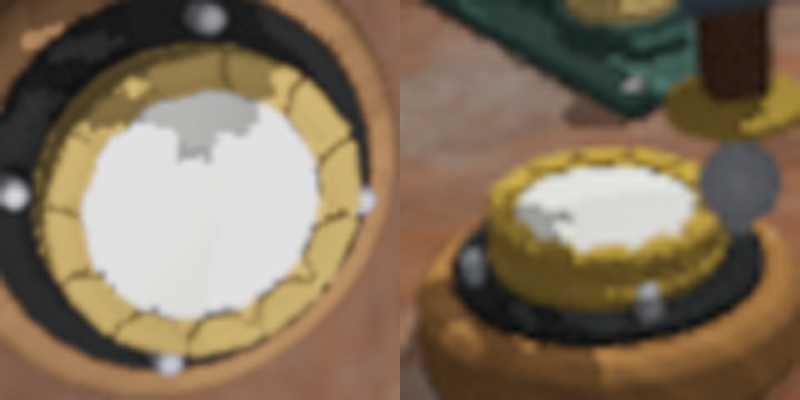

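View pics/polar2.png

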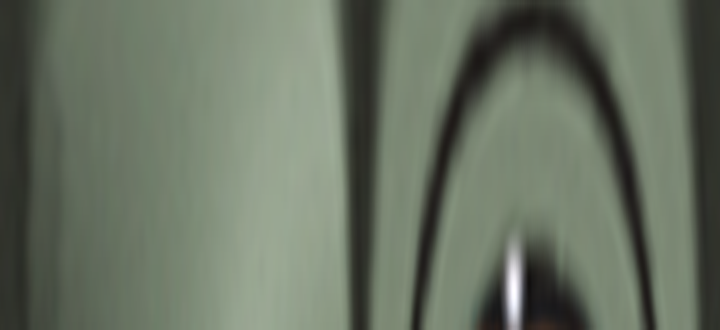

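In these views every tooth is flat with closed seams, the plaque is white and unbroken, and ring heights are level within 1 mm. Now back over the stand.

Request:
step_arm(motion=[1,-0.001,-0.01,0,0,1,-0.003,-0.032,0,0,1,-0.006,-0.058,0,0,1,-0.0085,-0.085,0,0,1,-0.011,-0.112,0,0,1,-0.014,-0.139,0,0,1,-0.0165,-0.164,0,0,1,-0.018,-0.182,0,0,1,-0.019,-0.191,0,0,1,-0.0194,-0.1938,0,0])

```text
time: 33.8
tool_pos: [0.4509, -0.1752, 0.1435]
orientation: [[-0.979, 0.205, -0.0], [0.205, 0.979, -0.0], [0.0, -0.0, -1.0]]
wrist_force: [-0.4, 0.4, -1.4]
gripper_width: 0.196
```

```bash
python3 f.py
python3 - <<'E'
from h import *
t=cam("top"); s=cam("side"); st=monitor.state(); p=st["tool_pos"]; print(p,st["orientation"].round(4))
L=[]
u,v=proj(t,[[.4855,.1295,.05]])[0].astype(int); L.append(cv2.resize(t["color"][v-30:v+30,u-30:u+30],(400,400),interpolation=2))
c=s["color"].copy(); 
for q in proj(s,[p-[0,0,.0485],p-[0,0,.0365],[.4531,-.1713,.04]]): cv2.circle(c,tuple(np.round(q).astype(int)),0,(255,0,0),-1)
u,v=proj(s,[[.453,-.171,.07]])[0].astype(int); L.append(cv2.resize(c[v-45:v+45,u-45:u+45],(400,400),interpolation=0))
cv2.imwrite("pics/ret.png",np.hstack(L)[:,:,::-1])
E
```

```text
34.0 [ 0.45101 -0.17365  0.14353] [-0.58 -0.23 -0.88] [0.25 0.48 0.35] [ 0.003  0.012 -0.004] 0.194
phi -96.5 r 305.1 net fz 0.57
[ 0.45116539 -0.17291195  0.14362869] [[-9.794e-01  2.019e-01 -1.000e-04]
 [ 2.019e-01  9.794e-01  4.000e-04]
 [ 1.000e-04  4.000e-04 -1.000e+00]]
```

View pics/ret.png

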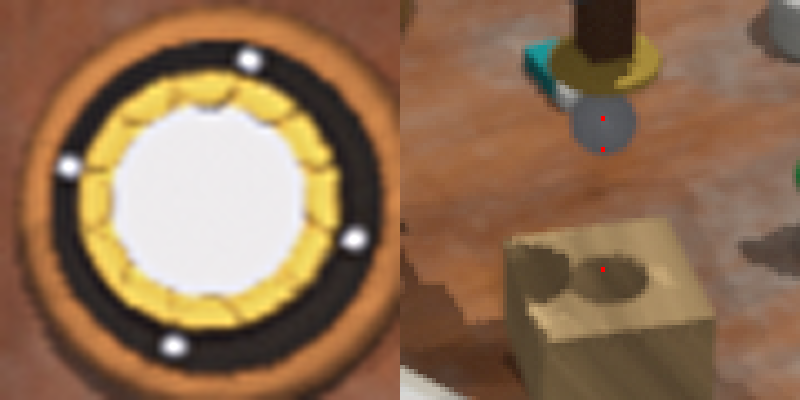

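The top view shows all 12 teeth flat and the plaque intact. The ball hangs over the stand, and I'll measure the now empty hole directly with the side, wrist and top cameras.

Run:
```python
from h import *
s=cam("side"); w=cam("wrist"); t=cam("top"); p=monitor.state()["tool_pos"]; print(p)
for n,d in (("side",s),("wrist",w),("top",t)):
    P=cloud(d); x,y,z=np.moveaxis(P,-1,0)
    m=(abs(z-.04)<.003)&(np.hypot(x-.452,y+.173)<.055)
    m8=m.astype(np.uint8)
    cn,_=cv2.findContours(m8,cv2.RETR_EXTERNAL,cv2.CHAIN_APPROX_NONE)
    if not cn: print(n,"none"); continue
    c=max(cn,key=cv2.contourArea)
    W=onplane(d,c[:,0,:].astype(float),.04)[:,:2]*1000
    print(n,"stand rect",cv2.minAreaRect(W.astype(np.float32)))
    f=np.zeros_like(m8); cv2.drawContours(f,[c],-1,1,-1); hole=((f==1)&(m8==0)).astype(np.uint8)
    k,l,stt,ce=cv2.connectedComponentsWithStats(hole)
    for i in range(1,k):
        if stt[i,4]>15:
            hp=np.argwhere(l==i)[:,::-1].astype(float); H=onplane(d,hp,.04)[:,:2]*1000
            print("  hole",stt[i,4],cv2.minEnclosingCircle(H.astype(np.float32)),H.mean(0))
# ball in side: gray blob near predicted
q=proj(s,[p-[0,0,.0365]])[0]; print("ball pred",q)
hsv=cv2.cvtColor(s["color"],cv2.COLOR_RGB2HSV); m=(hsv[...,1]<50)&(hsv[...,2]>60)&(hsv[...,2]<150)
k,l,stt,ce=cv2.connectedComponentsWithStats(m.astype(np.uint8)); i=l[int(q[1]),int(q[0])]; print("ball blob",ce[i],stt[i])
u,v=proj(w,[[.453,-.171,.04]])[0].astype(int)
cv2.imwrite("pics/w9.png",cv2.resize(w["color"][v-40:v+60,u-60:u+60],None,fx=5,fy=5,interpolation=2)[:,:,::-1])
```

```text
[ 0.45118129 -0.17319423  0.14369672]
side stand rect ((449.8626708984375, -175.34083557128906), (68.44973754882812, 64.38499450683594), 68.25685119628906)
  hole 172 ((448.45306396484375, -172.98385620117188), 19.171945571899414) [ 449.20394697 -176.53146628]
wrist stand rect ((453.1774597167969, -174.19801330566406), (63.945072174072266, 64.2077865600586), 68.25457763671875)
top stand rect ((477.0997314453125, -165.6414337158203), (22.846473693847656, 25.829727172851562), 76.82746887207031)
ball pred [331.38927272 239.34724248]
ball blob [330.24550898 239.41317365] [321 231  18  16 167]
```

View pics/w9.png

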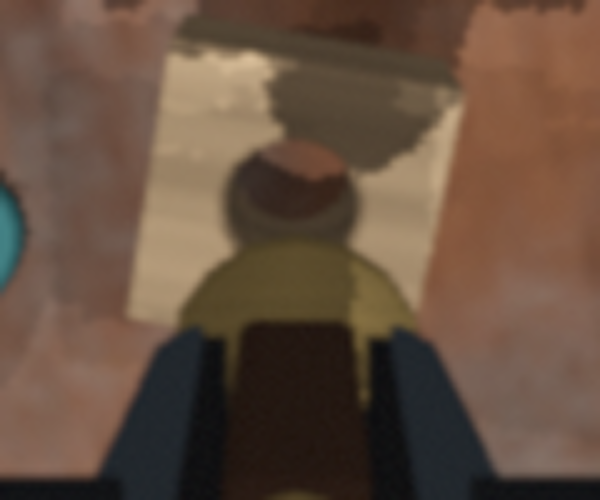

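The stand centre reads (453,-174) mm by wrist and (450,-175) by side, and the grasp was at (451.0,-174.7). They agree to within 2 mm, so I go in at about (451.3,-174.6).

Request:
step_arm(motion=[1,-0.0004,-0.0014,0.002,0,1,-0.0004,-0.0014,0.008,0,1,-0.0004,-0.0014,0.016,0,1,-0.0004,-0.0014,0.025,0,1,-0.0004,-0.0014,0.034,0,1,-0.0004,-0.0014,0.041,0,1,-0.0004,-0.0014,0.045,0,1,-0.0004,-0.0014,0.047,0,1,-0.0004,-0.0014,0.048,0,1,-0.0004,-0.0014,0.048,0])

```text
time: 35.08
tool_pos: [0.4513, -0.1754, 0.0956]
orientation: [[-0.979, 0.203, 0.0], [0.203, 0.979, 0.0], [-0.0, 0.0, -1.0]]
wrist_force: [-0.3, 0.2, -1.6]
gripper_width: 0.191
```

```bash
python3 f.py
python3 - <<'E'
from h import *
w=cam("wrist"); s=cam("side");u,v=proj(w,[[.453,-.171,.04]])[0].astype(int)
a=cv2.resize(w["color"][v-40:v+40,u-40:u+40],(400,400),interpolation=2)
u,v=proj(s,[[.453,-.173,.055]])[0].astype(int)
b=cv2.resize(s["color"][v-30:v+30,u-30:u+30],(400,400),interpolation=2)
cv2.imwrite("pics/in.png",np.hstack([a,b])[:,:,::-1])
E
```

```text
35.2833 [ 0.45147 -0.17546  0.09597] [-0.35 -0.04 -1.77] [0.42 0.5  0.24] [ 0.058 -0.029 -0.023] 0.192
phi -96.4 r 306.85 net fz -0.32
```

View pics/in.png

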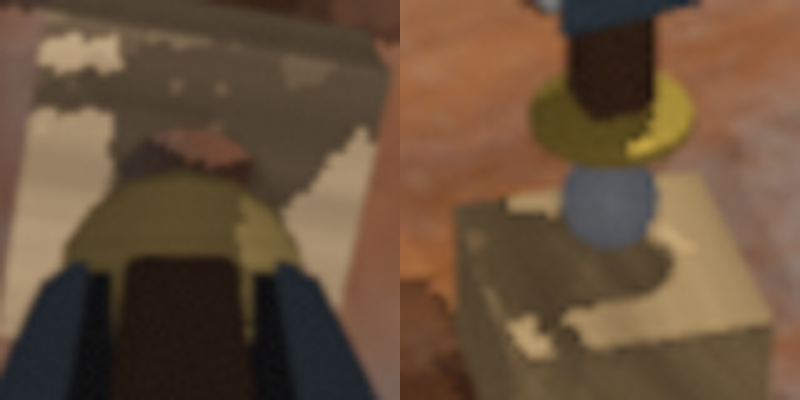

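Request:
step_arm(motion=[1,0,0.0006,0.002,0,1,0,0.0006,0.004,0,1,0,0.0006,0.006,0,1,0,0.0006,0.008,0,1,0,0.0006,0.01,0,1,0,0.0006,0.012,0,1,0,0.0006,0.014,0,1,0,0.0006,0.016,0,1,0,0.0006,0.018,0,1,0,0.0006,0.02,0])

```text
time: 36.22
tool_pos: [0.4513, -0.1747, 0.0754]
orientation: [[-0.979, 0.203, 0.0], [0.203, 0.979, 0.0], [-0.0, 0.0, -1.0]]
wrist_force: [-1.1, 0.4, -0.7]
gripper_width: 0.193
```

```bash
python3 f.py
```

```text
36.4167 [ 0.45114 -0.17467  0.07537] [-0.11 -0.01 -1.42] [0.36 0.07 0.31] [-0.086 -0.029  0.032] 0.193
phi -96.4 r 306.1 net fz 0.03
```

No contact force, and the ball is inside the hole. Down to seating.

Request:
step_arm(motion=[1,0,0,0.002,0,1,0,0,0.005,0,1,0,0,0.008,0,1,0,0,0.011,0,1,0,0,0.014,0,1,0,0,0.0165,0,1,0,0,0.0185,0,1,0,0,0.0195,0,1,0,0,0.02,0,1,0,0,0.0202,0])

```text
time: 37.25
tool_pos: [0.4513, -0.1747, 0.0554]
orientation: [[-0.979, 0.203, 0.0], [0.203, 0.979, 0.0], [-0.0, 0.0, -1.0]]
wrist_force: [-0.3, 0.7, -1.4]
gripper_width: 0.191
```

```bash
python3 f.py
```

```text
37.45 [ 0.45137 -0.17475  0.05552] [-0.16  0.16 -1.4 ] [0.51 0.59 0.33] [0.    0.035 0.005] 0.195
phi -96.4 r 306.16 net fz 0.05
```

Request:
step_arm(motion=[1,0,0,0.0001,0,1,0,0,0.0002,0,1,0,0,0.0003,0,1,0,0,0.0004,0,1,0,0,0.0005,0,1,0,0,0.0006,0,1,0,0,0.0007,0,1,0,0,0.0008,0,1,0,0,0.0009,0,1,0,0,0.0009,0])

```text
time: 38.28
tool_pos: [0.4513, -0.1747, 0.0545]
orientation: [[-0.979, 0.203, -0.0], [0.203, 0.979, 0.0], [0.0, 0.0, -1.0]]
wrist_force: [-0.3, -0.2, -1.4]
gripper_width: 0.194
```

```bash
python3 f.py
```

```text
38.4833 [ 0.45129 -0.17472  0.05454] [-0.15  0.04 -1.46] [0.35 0.49 0.56] [-0.009  0.021  0.043] 0.193
phi -96.4 r 306.14 net fz -0.01
```

Request:
step_arm(motion=[1,0,0,0.0001,0,1,0,0,0.0002,0,1,0,0,0.0003,0,1,0,0,0.0004,0,1,0,0,0.0005,0,1,0,0,0.0006,0,1,0,0,0.0006,0,1,0,0,0.0006,0,1,0,0,0.0006,0,1,0,0,0.0006,0])

```text
time: 39.32
tool_pos: [0.4513, -0.1747, 0.0545]
orientation: [[-0.979, 0.203, 0.0], [0.203, 0.979, -0.0], [-0.0, 0.0, -1.0]]
wrist_force: [-2.3, 1.5, 5.3]
gripper_width: 0.19
```

```bash
python3 f.py
```

```text
39.5167 [ 0.45136 -0.17473  0.05447] [-1.62  1.43  5.38] [0.36 0.36 0.33] [0.19  0.332 0.005] 0.195
phi -96.4 r 306.14 net fz 6.83
```

The collar is seated, with 6.8 N of support at the original height. Releasing.

Request:
step_arm(motion=[0.75,0,0,-0.0003,0,0.7,0,0,-0.0005,0,0.6,0,0,-0.0005,0,0.5,0,0,-0.0005,0,0.3,0,0,-0.0005,0,0.1,0,0,-0.0005,0,0,0,0,-0.0005,0,0,0,0,-0.0005,0,0,0,0,-0.0005,0,0,0,0,-0.0005,0])

```text
time: 40.35
tool_pos: [0.4513, -0.1747, 0.0544]
orientation: [[-0.979, 0.203, -0.0], [0.203, 0.979, 0.0], [0.0, 0.0, -1.0]]
wrist_force: [-0.5, 0.2, 0.4]
gripper_width: 0.852
```

Request:
step_arm(motion=[0,0,0,-0.002,0,0,0,0,-0.008,0,0,0,0,-0.02,0,0,0,0,-0.035,0,0,0,0,-0.055,0,0,0,0,-0.075,0,0,0,0,-0.095,0,0,0,0,-0.11,0,0,0,0,-0.118,0,0,0,0,-0.12,0])

```text
time: 41.18
tool_pos: [0.4521, -0.1751, 0.1763]
orientation: [[-0.979, 0.203, 0.003], [0.203, 0.979, -0.001], [-0.003, -0.001, -1.0]]
wrist_force: [-0.4, -0.3, 0.2]
gripper_width: 1.001
```

```bash
python3 f.py
python3 - <<'E'
from h import *
w=cam("wrist"); s=cam("side"); t=cam("top")
cv2.imwrite("pics/fs.png",s["color"][:,:,::-1])
def crop(d,P,h):
    u,v=proj(d,[P])[0].astype(int); v0=max(0,v-h);u0=max(0,u-h); return cv2.resize(d["color"][v0:v0+2*h,u0:u0+2*h],(400,400),interpolation=2)
cv2.imwrite("pics/f1.png",np.hstack([crop(s,[.452,-.174,.06],40),crop(w,[.452,-.174,.06],45)])[:,:,::-1])
cv2.imwrite("pics/f2.png",np.hstack([crop(t,[.4855,.1295,.05],25),crop(s,[.4855,.1295,.05],28)])[:,:,::-1])
for n,d in (("top",t),("side",s),("wrist",w)):
    P=cloud(d); x,y,z=np.moveaxis(P,-1,0)
    m=(np.hypot(x-.452,y+.173)<.03)&(z>.06)&(z<.115); print(n,m.sum(),P[m].max(0)[2] if m.any() else "")
    dx=x-.4855; dy=y-.1297; r=np.hypot(dx,dy); a=np.degrees(np.arctan2(dy,dx)); h=z-(-.025*dx+.034*dy)
    if (r<.025).sum()<10: continue
    pc=np.nanmedian(h[(r<.025)]); print(n,round(pc*1000,2),np.round([(np.nanmedian(h[(abs((a-2-30*k+180)%360-180)<11)&(r>.028)&(r<.034)])-pc)*1000 for k in range(12)],1))
E
```

```text
41.3833 [ 0.45106 -0.17465  0.1743 ] [-0.33 -0.15  0.36] [0.46 0.44 0.38] [-0.029  0.008 -0.006] 1.001
phi -96.5 r 306.09 net fz 1.81
top 125 0.10529567045894861
top 51.14 [ 0.6  0.9  0.1 -1.6  0.1  0.6  0.7  0.7  0.6  1.1  0.9 -0.5]
side 366 0.10540842967178093
side 52.17 [-0.1 -1.   0.5  0.2  0.   0.4 -0.2 -0.   0.2 -0.4  0.4  1.3]
wrist 452 0.10556905808574607
wrist 51.66 [ 0.5 -0.1  0.4  0.2  0.4  0.5  0.4  0.6  0.5  0.4  0.6  0.3]
```

View pics/f1.png

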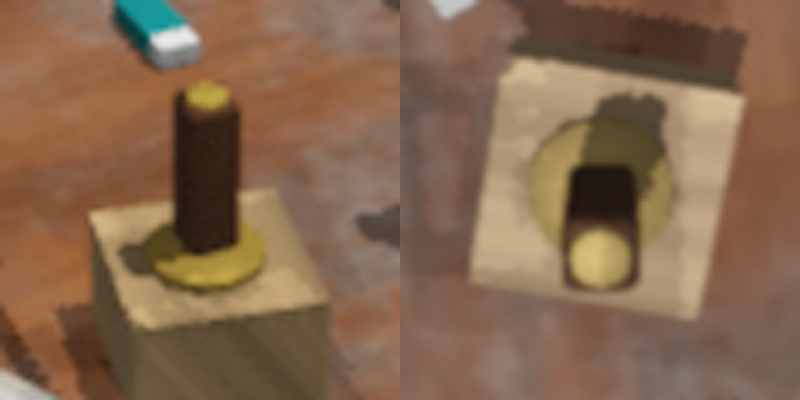

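View pics/f2.png

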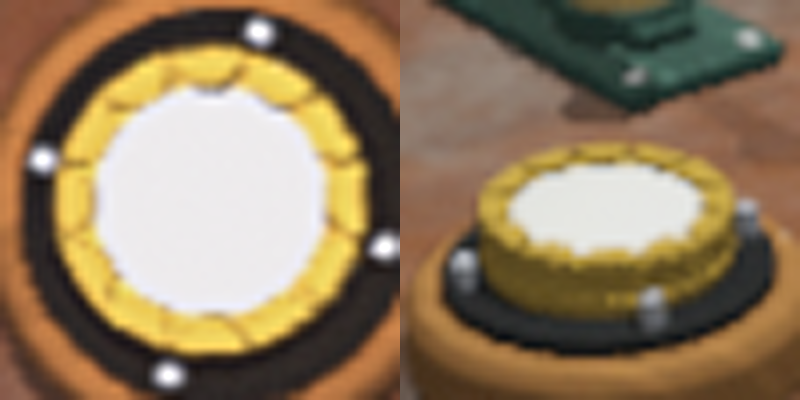

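The burnisher stands upright in the stand with its collar seated. The teeth are level with the plaque, which is intact. Handing in.

```bash
python3 -c "
from station import workorder
print(workorder.job_done())"
```

```text
the job is handed in; nothing more can be done
None
```

I handed the job in at about 41.5 s. All 12 teeth look bent fully home and the burnisher is back upright in its stand; no verdict was reported.

**What I did:** I took the burnisher from its stand and pressed it onto one tooth. From there I slid the ball twice round the ring, following the cup's lean. I then lowered it back until the collar seated at about 6.8 N and let go.

**Press force:**

| Lap | Net readings | Lowest reading |
|---|---|---|
| First | 5.2–6.5 N | 5.2 N |
| Second | 4.0–6.6 N | 4.0 N and 4.7 N, both at gaps between teeth |

I took these while paused, once each tooth (30°) on the first lap and every 45° on the second. The force between pauses was not recorded. The highest single reading was about 7.8 N.

**Last checks:**
- **Teeth and plaque:** the pictures show all 12 teeth flat with the seams closed, and the plaque white and unbroken. The wrist camera's depth puts the teeth -0.1 to 0.6 mm from plaque level. I could not read the tooth angles directly.
- **Burnisher:** it stands upright with its collar on the stand and its handle top at about 105 mm, which is where the cameras read it at the start.
- **Other things:** nothing but the burnisher touched the block or cup, as far as the pictures and forces show. I did not measure the eraser's position again.

**Disagreements:**
- **Tooth heights:** the top and side depth readings for single teeth scattered by about ±1.5 mm, so I relied on the wrist view and the forces.
- **Stand position:** the cameras put the stand up to about 4 mm apart, so I returned to the position where I had gripped the burnisher.

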